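Tip a TLC plate out of its tray and set it up for spotting

ROBOT

A 6-joint arm with a two-finger parallel gripper is mounted at the origin on a cart in front of the work surface, level with it; the furniture and walls round the work are solid. World frame = base frame: x ahead of the robot, y to its left, z up, the work surface at z = 0. Lengths are in mm, angles in degrees, forces in N, time in s.
With the tool pointing down it reaches from about 350 to 850 mm from the base axis. Payload 8.1 kg.
Tool frame: the origin (TCP) lies midway between the tips of the shut fingers; the grasp point (between the pads) lies 19 mm behind it (r.pinch_z is the distance from the TCP to the grasp point, in mm); z points along the fingers, y is the line along which they close (so a half turn about z gives the same grasp; the last joint's range is limited). The gripper opens to 85 mm and grips with 20 to 120 N. Pads are 22 mm wide; open, the fingers measure 114 mm over their backs; the gripper's body (76 mm by 85 mm) begins 54 mm behind the grasp point. The pads swing forward as they close: fully open they stand 13 mm farther back than shut.
Start: joints at [70.852, 7.471, 85.268, -0, 87.261, -4.893], TCP at [147.722, 581.535, 231.292] pointing down, gripper open.
Joint ranges: [-169.43, 169.43], [-51.17, 129.36], [1.28, 143.12], [-76.62, 256.62], [0, 156.53], [-152.29, 152.29]. Speed limits (degrees/s): [136.94, 136.94, 159.86, 180, 180, 180].

INTERFACE

Orientations are given as [roll, pitch, yaw] about the fixed x, y, z axes, in that order (R = Rz(yaw) Ry(pitch) Rx(roll)).
In Python, from bench import sensors, optics, job, r gives the robot as it stands.
- The arm moves only by the tool play_rows, never from a script. Its argument "motion" is a list that holds one entry, the list of rows, each a list of 6 numbers: the shift along the tool's x, y, z in cm, then the turn, a rotation vector about the tool's x, y, z in degrees. In form: [[[x, y, z, ax, ay, az], ...]]. A call has 1 to 5 rows; each row is the pose to reach, as a shift and turn from the pose commanded when the call began, along the tool's axes at that moment; what a row does not reach only later rows make up. A row lasts 1/10 s, in which the tool goes at most 50 mm and 8.59 degrees, less where a joint would pass 70% of its speed; a pose out of reach is approached as far as the arm can. A call with a gripper value outside its range is refused whole. "jaw" is the opening, from 0 (shut) to 1 (fully open), set as the call begins (left out, the last holds). The fingers move at their own pace and stop on an object; "squeeze" is the grip in N (left out, the last holds). Time passes only in rows, so rows that repeat a pose let the fingers close. It gives the time, the measured TCP pose, the force, the opening and the grip force at its end, in the units of the state.
- sensors.sense(): the state, without advancing time (a new reading comes with each control period).
- optics.snapshot(name): name is "scene" or "top" or "wrist"; returns a dict with "pixels" (400x640x3 uint8, red, green, blue), "mtx" (3x3 intrinsics, pixels), "R" (3x3) and "t" (3): a world point X has camera coordinates R X + t; the wrist camera has in their place "T_tool_cam" (4x4, takes a point from camera to tool coordinates, whose origin is the TCP and whose axes are the flange's). Camera axes: x right, y down, z forward; pixel columns grow to the right and rows downward; lengths in mm; the calibration is good to about 2 mm. The wrist camera is an equidistant fisheye: a pixel r from the principal point sees the ray r / f radians off the axis. A picture is of the moment at which its call begins: read the wrist's pose just before it. There is no depth.
- job.hand_in(): hands the job in; it is judged then, once.
The state is a dict: "time": time; "joint_pos": joint angles; "qd": joint speeds; "joint_efforts": joint torques, N m; "tool_pos": TCP position; "tcp_rot": TCP orientation; "ft_force": force on the tool from outside, world axes, zero at the start; "wrist_torque": the same for the moment, N m; "finger_gap": finger opening in mm; "grip_force": force on a finger pad.
Only numpy, scipy, OpenCV 4.12 (cv2) and the standard library are available. Lean on these libraries where they do the work, as an engineer would, in place of code of your own. Each camera call takes 0.05 s, during which the arm holds its last target. There are 200 camera calls.

TASK

Get the thin-layer plate ready for spotting. Press down the end of the plate that lies over the ramp of its nest so that the plate tips up, take it by the raised end and lay it, white side up, straight along the bed of the spotting stand with its end against the end stop; then swing the guide bar over it and down until it rests in its catch. Do not press hard enough to crack the plate, and leave the small beaker, the timer and the vial where they stand.

Things in the scene. Friction and masses are not known exactly. Their poses are not given: they have to be found in the camera images.
- glass_plate: thin-layer plate: flat glass 120 mm long (its x), 50 wide (its y), 3 thick, white layer on the upper face (+z), 35 to 60 g, slippery on the tray (friction about 0.25). Origin: centre of its underside. It starts flat in the nest on the tray's +y side, +x the same way as the tray's, flush with the walls, so that its edges cannot be gripped there; it is symmetrical, either end may go to the stop.
- plate_tray: grey plastic tray, fixed; x from -80 to +70 mm, 124 wide (y), 33 high; -x end towards the robot. Two equal nests along x, 53 mm wide, middle lines at y = +29.5 (holds the plate) and -29.5 mm (empty), between walls 6 mm thick, tops z = 33 mm. Nest floor z = 30 mm, flat from the ridge (x = -10) to the far wall (x = 61.5). Origin: underside, below the flat plate's mid-length.
- nest_ridge (a point): middle of the ridge under the plate (tray x = -10, y = 29.5, z = 30 mm). From it a ramp falls towards tray -x at 22 degrees (0.384 rad), 68 mm along the slope. The plate's -x end, 50 mm long, hangs free over the ramp: pressed down, it tips on the ridge until it lies on the ramp, +x end up. Let go there it falls back, as its centre is still 10 mm beyond the ridge.
- ramp_foot (a point): foot of the ramp in the plate's nest (tray x = -73, y = 29.5, z = 4.5 mm), at the inner face of the low front wall (7 mm thick, top z = 18 mm). If the plate, while pressed (some 6 N; it cracks at 40), is also drawn 18 mm down the ramp until its end meets this wall, its centre passes the ridge and it stays tipped at 22 degrees when let go, 52 mm of its raised end standing free beyond the ridge.
- spotting_stand: low stand, fixed; painted base 160 x 118 mm, 10 thick; on it a dark steel bed, x from -60 to +50 mm, 34 wide (y), top z = 28 mm, narrower than the plate. End stop across the bed's -x end (towards the robot): face at x = -60, 6 mm higher than the bed. Origin: underside; a plate in place has its origin at (0, 0, 28) mm. Bar's hinge at x = -38, y = +42, z = 36 mm, axis along x.
- guide_bar (a joint): angle of the steel guide bar (12 mm wide, 6 thick, reaching 100 mm from its hinge): 0 = level across the bed, down in its catch, 2 mm above a plate that lies flat; pi/2 = upright; beyond = leaning out to the stand's +y side, where it starts (limit 2.1). The hinge is stiff: it takes 1 N or so at the tip, and the bar stays where it is left, so push it down all the way.
- guide_bar_tip (a point): thumb pad on the guide bar's upper face, 95 mm from the hinge axis. Push on this face to close the bar; while the bar is open it faces outward (+y of the stand). Closed, it lies at stand x = -38, y = -53, z = 39 mm, just past the forked catch (prongs 10 mm along y at x = -47.5 and -28.5, y = -42, tops z = 38 mm).
- small_beaker: empty glass beaker, 54 mm across, 71 mm high, standing loose; origin: centre of its underside. Behind and above it a heated bath on a jack overhangs the bench: from about 0.57 m ahead of the robot, y from -0.10 to 0.21 m, more than 0.14 m above the bench. Cross from one side to the other in front of it.
- lab_timer: flat white timer, 62 x 62 x 18 mm, lying loose between tray and stand; origin: centre of its underside
- sample_vial: small glass vial with a dark cap, 34 mm across, 78 mm high, standing loose at the right; origin: centre of its underside

How it is judged (in metres and radians):
On the way, in this order (a step that is already met when the one before it is completed fails the run):
1. the plate is tipped up in its nest, one end raised (angle between glass_plate's own z axis and vertical above 0.2 rad and contact force between glass_plate and plate_tray above 0.05 N), for 0.2 s.
2. the plate lies flat along the bed of the stand, its end at the end stop, let go (x of glass_plate in the frame of spotting_stand between -0.004 and 0.004 m and z of glass_plate in the frame of spotting_stand below 0.0305 m and angle between glass_plate's own z axis and vertical below 0.08 rad and contact force between glass_plate and the fingers below 0.05 N and y of glass_plate in the frame of spotting_stand between -0.007 and 0.007 m), for 0.2 s.
At the end, for the whole second after the job is handed in: The plate lies still and flat, white side up, on the bed: its end within 4 mm of the end stop, within 7 mm of the bed's middle line and 0.12 rad of its direction; the guide bar is down in its catch (under 0.05 rad); beaker, timer and vial are where they stood (within 20 mm) (x of glass_plate in the frame of spotting_stand between -0.004 and 0.004 m and y of glass_plate in the frame of spotting_stand between -0.007 and 0.007 m and z of glass_plate in the frame of spotting_stand between 0.026 and 0.0305 m and angle between the x axis of glass_plate and the x axis of spotting_stand, either way round below 0.12 rad and angle between glass_plate's own z axis and vertical below 0.08 rad and value of joint guide_bar below 0.05 rad and linear speed of glass_plate below 0.02 m/s); the robot touches nothing.
It fails at once if the plate is pressed against the tray with more than 40 N: the glass cracks (contact force between glass_plate and plate_tray above 40 N).
It fails at once if the plate is pressed against the stand with more than 40 N (contact force between glass_plate and spotting_stand above 40 N).
It fails at once if the small beaker is moved (distance of small_beaker from where it was at the start of the episode above 0.02 m).
It fails at once if the timer is moved (distance of lab_timer from where it was at the start of the episode above 0.02 m).
It fails at once if the vial is moved (distance of sample_vial from where it was at the start of the episode above 0.02 m).
It also fails if it takes over 66 s, if anything falls off the work surface, if the arm or the gripper's body presses on something with over 40 N, if the wrist force passes 120 N, or if a joint passes its speed limit or range.

## Working session

There is one attempt and no reset: what is moved stays moved. The work goes in short steps, Python scripts to look and compute and a tool call to move; the robot and the scene stay as the last step left them, time stands still between calls to the robot, and variables do not carry over. Pictures are saved under pics/ and viewed, at most 10 in all, crops included, and the job is handed in when it is done.

Besides the shell and the picture viewer there is one more tool, called after ">>>" as name(argument=value, ...), one argument or row to a line, values as JSON. play_rows: Moves the arm, as the interface text tells. Its arguments: {"type":"object","properties":{"motion":{"type":"array","items":{"type":"array","items":{"type":"array","items":{"type":"number"}}}},"jaw":{"type":"number"},"squeeze":{"type":"number"}},"required":["motion"]}

```bash
mkdir -p pics; ls
python3 - <<'E'
from bench import sensors, optics, r
import cv2,numpy as np
print(sensors.sense(), r.pinch_z)
for n in("scene","top"):
    s=optics.snapshot(n); cv2.imwrite(f"pics/{n}0.png",s["pixels"][:,:,::-1]); np.savez(f"{n}0.npz",**s)
    print(n,s["mtx"].tolist(),np.round(s["R"],4).tolist(),s["t"])
E
```

```text
pics
{'time': 0.0, 'joint_pos': array([ 7.08538411e+01,  7.51430239e+00,  8.53313123e+01,  9.03037396e-04,
        8.72619133e+01, -4.89108104e+00]), 'qd': array([-0.08856044,  0.03308997,  0.02022969,  0.00434584, -0.08205315,
       -0.03800063]), 'joint_efforts': array([ 8.88748418e-04, -5.69385874e+01, -5.00559533e+01, -3.52047191e-04,
        1.41741772e-02, -5.58827651e-06]), 'tool_pos': array([147.51004527, 581.00131512, 230.2333556 ]), 'tcp_rot': array([-1.79892940e+02, -1.00666703e-02,  1.65744869e+02]), 'ft_force': array([-0.77866706, -0.14255863, -0.12273852]), 'wrist_torque': array([-0.05161025, -0.00197459,  0.01079209]), 'grip_force': 0.0, 'finger_gap': 85.23847318849053} 18.700000000000003
scene [[411.34600362787876, 0.0, 320.4451992853939], [0.0, 411.34600362787876, 197.97242715651592], [0.0, 0.0, 1.0]] [[0.8481, -0.5298, 0.006], [-0.3588, -0.5827, -0.7292], [0.3898, 0.6163, -0.6843]] [-449.29102375  203.21358548  850.89292515]
top [[475.38102360597594, 0.0, 314.780091801537], [0.0, 475.38102360597594, 205.05697671414077], [0.0, 0.0, 1.0]] [[0.0228, -0.9997, 0.004], [-0.9957, -0.023, -0.0897], [0.0898, -0.002, -0.996]] [ -72.01634686  477.34645665 1345.18346417]
```

View pics/scene0.png

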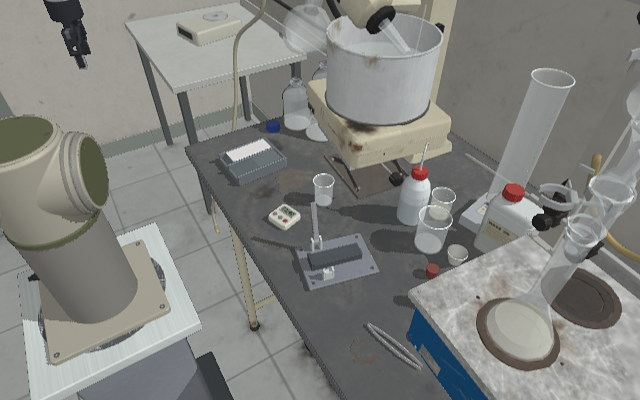

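View pics/top0.png

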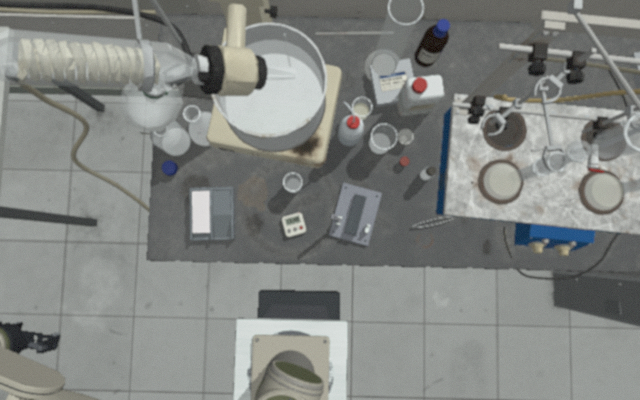

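The scene view shows the tray with the white plate at about (252,158), the timer at (283,216), the beaker at (323,190) and the stand at (336,262) with its bar leaning outward. In the top view the tray is at (211,213), the timer at (293,224), the beaker at (292,182), the stand at (357,213) and the vial at (427,173).

```bash
cat > h.py <<'E'
import numpy as np,cv2
def ray(s,uv,z):
    K,R,t=s["mtx"],s["R"],s["t"]; d=R.T@np.linalg.inv(K)@[uv[0],uv[1],1]; c=-R.T@t
    return c+d*(z-c[2])/d[2]
def proj(s,X):
    p=s["mtx"]@(s["R"]@np.asarray(X,float)+s["t"]); return p[:2]/p[2]
def tri(s1,uv1,s2,uv2):
    A=[];b=[]
    for s,uv in((s1,uv1),(s2,uv2)):
        d=s["R"].T@np.linalg.inv(s["mtx"])@[*uv,1]; d/=np.linalg.norm(d); c=-s["R"].T@s["t"]
        P=np.eye(3)-np.outer(d,d); A.append(P); b.append(P@c)
    return np.linalg.lstsq(np.vstack(A),np.hstack(b),rcond=None)[0]
E
python3 - <<'E'
import numpy as np,cv2
a=cv2.imread("pics/top0.png")[170:260,180:380]; b=cv2.imread("pics/scene0.png")[125:295,205:395]
cv2.imwrite("pics/c1.png",cv2.resize(a,None,fx=4,fy=4,interpolation=cv2.INTER_CUBIC))
cv2.imwrite("pics/c2.png",cv2.resize(b,None,fx=3.5,fy=3.5,interpolation=cv2.INTER_CUBIC))
E
```

```text
(no output)
```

View pics/c1.png

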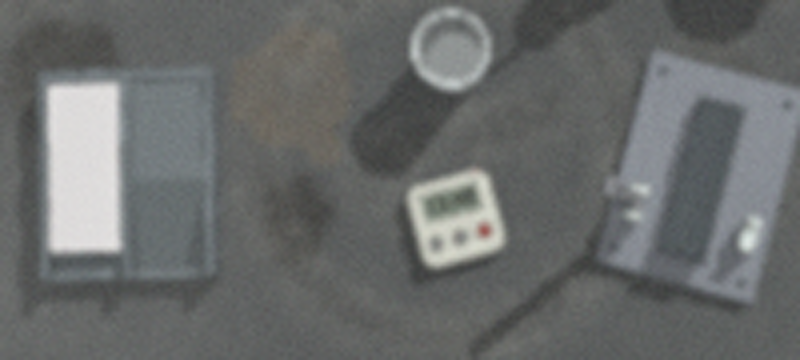

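View pics/c2.png

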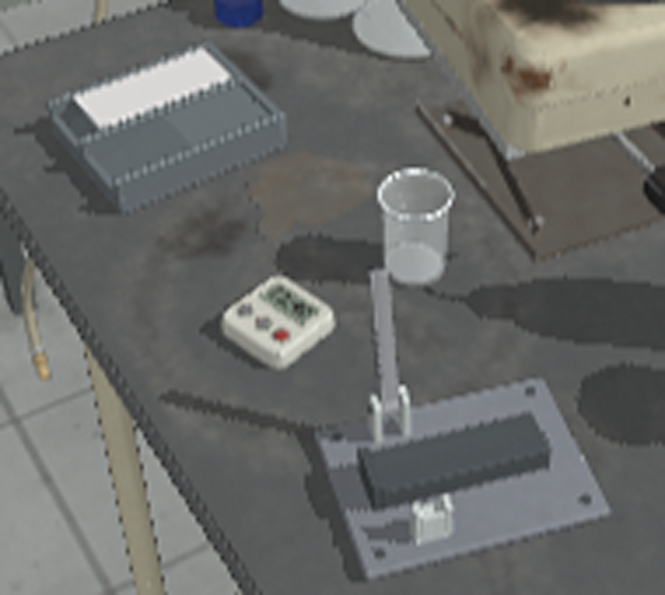

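The top crop shows the plate's white face spanning (46..122, 82..252), the tray outline (38..215, 68..278) and the purple stand base, with corners near (655,50) and (755,303). The scene crop shows the bar's tip at (378,272) and the hinge at (390,415). Next I'll compute the poses.

Run:
```python
import numpy as np,cv2
from h import *
T=dict(np.load("top0.npz"));S=dict(np.load("scene0.npz"))
def big(s,m,box):
    x0,x1,y0,y1=box; mm=np.zeros_like(m); mm[y0:y1,x0:x1]=m[y0:y1,x0:x1]
    c=max(cv2.findContours(mm,cv2.RETR_EXTERNAL,cv2.CHAIN_APPROX_NONE)[0],key=cv2.contourArea); return c
def rect(s,c,z,name):
    w=np.array([ray(s,p[0],z)[:2] for p in c],np.float32)
    (cx,cy),(a,b),th=cv2.minAreaRect(w); print(name,"c",cx,cy,"size",a,b,"ang",th,"centroid",w.mean(0))
def masks(s):
    p=s["pixels"].astype(int); r,g,b=p[...,0],p[...,1],p[...,2]; br=p.sum(2)
    white=((br>570)).astype(np.uint8); purple=((b-g>7)&(br>300)&(br<520)).astype(np.uint8)
    tr=((b-r>6)&(br>200)).astype(np.uint8)
    return white,purple,tr
k=np.ones((3,3),np.uint8)
for n,s,bx in(("top",T,dict(plate=(185,230,185,240),stand=(320,385,175,252),timer=(275,310,208,242),tray=(180,240,180,245))),
            ("scene",S,dict(plate=(220,275,135,170),stand=(285,385,225,295),timer=(262,305,200,235),tray=(215,292,133,190)))):
    w,p,t=masks(s)
    print(n)
    for nm,m,z in(("plate",w,33),("stand",cv2.morphologyEx(p,cv2.MORPH_CLOSE,np.ones((9,9),np.uint8)),10),("timer",w,18),("tray",cv2.morphologyEx(t|w,cv2.MORPH_CLOSE,k),33)):
        try: rect(s,big(s,m,bx[nm]),z,nm)
        except Exception as e: print(nm,e)
print("bar tip tri(scene 313,203): on top image? ", )
# bar: line in scene top end, z by stand plane later
print("beaker", ray(T,(180+451/4,170+49/4),71), ray(S,(205+415/3.5,125+270/3.5),0))
print("vial", ray(T,(430,170),78))
```

```text
top
plate c 452.24945068359375 263.4602966308594 size 116.55475616455078 47.102783203125 ang 4.819117546081543 centroid [452.6425  263.50064]
stand c 458.642333984375 -178.33041381835938 size 112.183837890625 152.7627410888672 ang 75.79429626464844 centroid [ 466.3812  -187.04462]
timer c 422.36810302734375 -1.7923355102539062 size 53.03651809692383 54.965999603271484 ang 15.647634506225586 centroid [418.00327    -2.0909562]
tray c 448.469970703125 232.0286865234375 size 154.27931213378906 128.06275939941406 ang 2.6630747318267822 centroid [448.56387 232.19774]
scene
plate c 452.3945617675781 264.08770751953125 size 116.06539154052734 51.225852966308594 ang 3.1528964042663574 centroid [451.77817 263.9788 ]
stand c 458.4863586425781 -180.05532836914062 size 115.39208984375 154.3446807861328 ang 75.86009216308594 centroid [ 464.73904 -188.70132]
timer c 423.69158935546875 -6.5651397705078125 size 52.68081283569336 61.85319519042969 ang 17.475778579711914 centroid [419.34775   -7.015202]
tray c 444.4450378417969 216.91604614257812 size 160.71495056152344 159.82115173339844 ang 2.792090654373169 centroid [441.1111  214.74246]
bar tip tri(scene 313,203): on top image? 
beaker [536.69868032   1.78806713  71.        ] [538.44543151  -1.28695453   0.        ]
vial [ 578.92239034 -378.6024539    78.        ]
```

```bash
cat >> h.py <<'E'
from scipy.spatial.transform import Rotation as Ro
def go(p,rpy):
    from bench import sensors
    s=sensors.sense(); R0=Ro.from_euler("xyz",s["tcp_rot"],degrees=True)
    d=R0.inv().apply(np.array(p)-s["tool_pos"])/10; w=(R0.inv()*Ro.from_euler("xyz",rpy,degrees=True)).as_rotvec(degrees=True)
    print("t",round(s["time"],2),"pos",s["tool_pos"].round(1),"rot",s["tcp_rot"].round(1),"F",s["ft_force"].round(1),"gap",round(s["finger_gap"],1),"grip",round(s["grip_force"],1))
    print("row",d.round(2),w.round(1))
E
python3 - <<'E'
from h import *
go([411.3,261.3,100],[180,0,182.8])
T=dict(np.load("top0.npz"));S=dict(np.load("scene0.npz"))
for s,n,bx in((T,"top",(335,375,185,243)),(S,"scene",(300,370,235,275))):
    p=s["pixels"].astype(int); m=(p.sum(2)<235).astype(np.uint8)   # dark bed
    mm=np.zeros_like(m); mm[bx[2]:bx[3],bx[0]:bx[1]]=m[bx[2]:bx[3],bx[0]:bx[1]]
    mm=cv2.morphologyEx(mm,cv2.MORPH_OPEN,np.ones((3,3),np.uint8))
    c=max(cv2.findContours(mm,cv2.RETR_EXTERNAL,cv2.CHAIN_APPROX_NONE)[0],key=cv2.contourArea)
    print(n,cv2.minAreaRect(np.array([ray(s,q[0],28)[:2] for q in c],np.float32)),cv2.boundingRect(c))
E
```

```text
t 0.1 pos [147.6 581.  230.3] rot [-179.9   -0.   165.7] F [ 0.4 -0.2  0.3] gap 85.3 grip 0.0
row [-33.44 -24.47  13.07] [ -0.1  -0.  -17.1]
top ((378.8067321777344, -135.01026916503906), (8.506916046142578, 17.08817481994629), 1.30788254737854) (337, 239, 7, 4)
scene ((445.78851318359375, -196.85525512695312), (18.187332153320312, 116.30608367919922), 70.08885192871094) (309, 255, 53, 15)
```

>>> play_rows(
  motion=[
    [[-8, -6, 2, 0, 0, -4], [-16, -12, 4, 0, 0, -8], [-24, -18, 6, 0, 0, -12], [-33.4, -24.5, 8, 0, 0, -17.1], [-33.4, -24.5, 10, 0, 0, -17.1]],
  ],
  jaw=0,
)

```text
time: 0.6
tool_pos: [303.2, 390.8, 178.9]
tcp_rot: [180.0, 0.0, -176.9]
ft_force: [1.1, 0.4, 0.1]
finger_gap: 12.0
grip_force: 0.0
```

```bash
python3 -c "
from h import *
go([411.3,261.3,60],[180,0,182.8])"
```

```text
t 0.6 pos [303.2 390.8 178.9] rot [ 180.     0.  -176.9] F [1.1 0.4 0.1] gap 12.0 grip 0.0
row [-10.1  -13.51  11.89] [0.  0.  0.3]
```

>>> play_rows(
  motion=[
    [[-5, -6.5, 4, 0, 0, 0], [-10, -13.4, 8, 0, 0, 0], [-10, -13.4, 8, 0, 0, 0], [-10, -13.4, 8, 0, 0, 0], [-10, -13.4, 8, 0, 0, 0]],
  ],
)

```text
time: 1.1
tool_pos: [409.0, 259.5, 96.1]
tcp_rot: [-179.8, -0.2, -177.4]
ft_force: [-0.1, 0.4, 0.7]
finger_gap: -0.3
grip_force: 0.0
```

Run:
```python
from h import *
go([411.3,261.3,50],[180,0,182.8])
from bench import optics
w=optics.snapshot("wrist"); np.savez("w1.npz",**w); print(w["mtx"],w["T_tool_cam"].round(3))
cv2.imwrite("pics/w1.png",w["pixels"][:,:,::-1])
```

```text
t 1.1 pos [409.  259.5  96.1] rot [-179.8   -0.2 -177.4] F [-0.1  0.4  0.7] gap -0.3 grip 0.0
row [-0.25  0.19  4.61] [-0.2 -0.2 -0.2]
[[309.70691629   0.         321.66711721]
 [  0.         309.70691629 200.25170182]
 [  0.           0.           1.        ]] [[-0.0000e+00 -9.6200e-01 -2.7300e-01  6.9827e+01]
 [ 1.0000e+00  0.0000e+00 -1.0000e-03  9.1200e-01]
 [ 1.0000e-03 -2.7300e-01  9.6200e-01 -1.4232e+02]
 [ 0.0000e+00  0.0000e+00  0.0000e+00  1.0000e+00]]
```

View pics/w1.png

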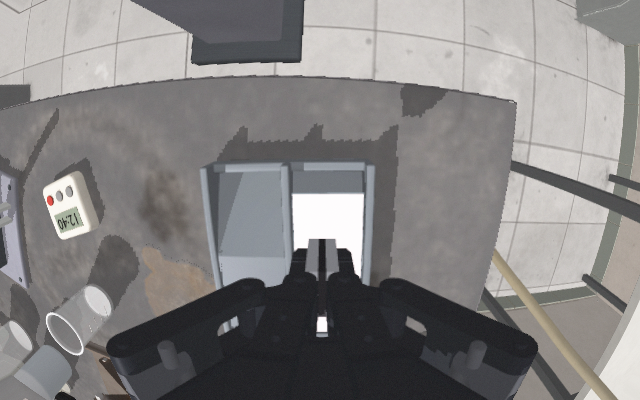

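The wrist view shows the plate's near edge at row 194, columns 292–364. The closed fingertips are at (322,240), centred over the nest, whose outer walls are at column 370 and about 288.

```bash
cat >> h.py <<'E'
def wray(w,pos,rot,uv,z):
    K=w["mtx"]; d=np.array([uv[0]-K[0,2],uv[1]-K[1,2]]); r=np.hypot(*d); th=r/K[0,0]
    v=np.array([*(d/r*np.sin(th)),np.cos(th)]); M=w["T_tool_cam"]; R=Ro.from_euler("xyz",rot,degrees=True)
    c=R.apply(M[:3,3])+pos; v=R.apply(M[:3,:3]@v); return c+v*(z-c[2])/v[2]
E
python3 - <<'E'
from h import *
w=dict(np.load("w1.npz")); p=np.array([409,259.5,96.1]); rot=[-179.8,-.2,-177.4]
px=w["pixels"].astype(int).sum(2)
m=px>690
for c in(300,310,340,350,358):
    r=next(r for r in range(175,235) if m[r,c]); print("near edge",wray(w,p,rot,(c,r-.5),33).round(1))
for r in(200,215,230):
    cs=np.where(m[r,280:380])[0]+280; print("sides",wray(w,p,rot,(cs[0]-.5,r),33).round(1),wray(w,p,rot,(cs[-1]+.5,r),33).round(1))
E
```

```text
near edge [393.2 244.3  33. ]
near edge [392.9 251.2  33. ]
near edge [391.9 271.8  33. ]
near edge [391.6 278.6  33. ]
near edge [391.3 284.2  33. ]
sides [398.1 239.2  33. ] [395.8 287.7  33. ]
sides [409.  239.4  33. ] [406.8 287.9  33. ]
sides [420.3 240.3  33. ] [418.1 288.8  33. ]
```

>>> play_rows(
  motion=[
    [[-0.2, 0.3, 3, 0, 0, 0], [-0.2, 0.3, 5.8, 0, 0, 0], [-0.2, 0.3, 5.8, 0, 0, 0], [-0.2, 0.3, 5.8, 0, 0, 0]],
  ],
  squeeze=20,
)

```text
time: 1.55
tool_pos: [410.0, 267.1, 41.4]
tcp_rot: [-180.0, -0.1, -177.1]
ft_force: [0.2, 0.1, 0.9]
finger_gap: -0.2
grip_force: 0.0
```

>>> play_rows(
  motion=[
    [[0, 0, 0.3, 0, 0, 0], [0, 0, 0.6, 0, 0, 0], [0, 0, 0.9, 0, 0, 0], [0, 0, 0.9, 0, 0, 0]],
  ],
)

```text
time: 1.95
tool_pos: [410.7, 266.6, 32.1]
tcp_rot: [180.0, 0.0, -177.2]
ft_force: [-0.1, -0.6, 0.4]
finger_gap: 0.0
grip_force: 0.1
```

>>> play_rows(
  motion=[
    [[0, -0.2, 0.2, 0, 0, 0], [0, -0.2, 0.4, 0, 0, 0], [0, -0.2, 0.6, 0, 0, 0], [0, -0.2, 0.6, 0, 0, 0], [0, -0.2, 0.6, 0, 0, 0]],
  ],
)

```text
time: 2.45
tool_pos: [410.7, 264.5, 25.9]
tcp_rot: [-180.0, -0.0, -177.2]
ft_force: [0.7, 0.2, -0.5]
finger_gap: 0.0
grip_force: 0.1
```

```bash
python3 -c "
from h import *
go([411.3,264,25],[180,0,182.8])"
```

```text
t 2.45 pos [410.7 264.5  25.9] rot [-180.    -0.  -177.2] F [ 0.7  0.2 -0.5] gap 0.0 grip 0.1
row [-0.06 -0.05  0.09] [-0. -0.  0.]
```

>>> play_rows(
  motion=[
    [[0, 0, 0.1, 0, 0, 0], [0, 0, 0.2, 0, 0, 0], [0, 0, 0.2, 0, 0, 0]],
  ],
)

```text
time: 2.75
tool_pos: [410.7, 264.5, 23.9]
tcp_rot: [-180.0, -0.0, -177.2]
ft_force: [-0.5, 0.0, 0.4]
finger_gap: 0.3
grip_force: 0.1
```

>>> play_rows(
  motion=[
    [[0, 0, 0.1, 0, 0, 0], [0, 0, 0.1, 0, 0, 0]],
  ],
)

```text
time: 2.95
tool_pos: [410.9, 264.6, 23.4]
tcp_rot: [180.0, 0.0, -177.2]
ft_force: [-1.9, -1.9, 5.1]
finger_gap: -0.0
grip_force: 2.4
```

>>> play_rows(
  motion=[
    [[0, 0, 0.1, 0, 0, 0], [0, 0, 0.1, 0, 0, 0]],
  ],
)

```text
time: 3.15
tool_pos: [411.0, 264.7, 23.2]
tcp_rot: [-180.0, 0.0, -177.1]
ft_force: [-5.5, -3.4, 13.0]
finger_gap: 0.1
grip_force: 7.1
```

>>> play_rows(
  motion=[
    [[0.15, 0, 0.06, 0, 0, 0], [0.3, 0, 0.12, 0, 0, 0], [0.45, 0, 0.18, 0, 0, 0], [0.6, 0, 0.24, 0, 0, 0]],
  ],
)

```text
time: 3.55
tool_pos: [406.4, 265.2, 21.4]
tcp_rot: [179.9, 0.2, -177.2]
ft_force: [-2.2, -0.1, 9.3]
finger_gap: -0.0
grip_force: 5.2
```

>>> play_rows(
  motion=[
    [[0.15, 0, 0.06, 0, 0, 0], [0.3, 0, 0.12, 0, 0, 0], [0.45, 0, 0.18, 0, 0, 0], [0.6, 0, 0.24, 0, 0, 0]],
  ],
)

```text
time: 3.95
tool_pos: [400.3, 264.9, 18.9]
tcp_rot: [179.9, 0.2, -177.2]
ft_force: [-0.7, -0.8, 10.4]
finger_gap: -0.1
grip_force: 5.1
```

Run:
```python
from h import *
go([411.3,264,25],[180,0,182.8])
from bench import optics
w=optics.snapshot("wrist"); 
cv2.imwrite("pics/w2.png",w["pixels"][:,:,::-1])
```

```text
t 3.95 pos [400.3 264.9  18.9] rot [ 179.9    0.2 -177.2] F [-0.7 -0.8 10.4] gap -0.1 grip 5.1
row [-1.09 -0.14 -0.6 ] [0.1 0.2 0. ]
```

View pics/w2.png

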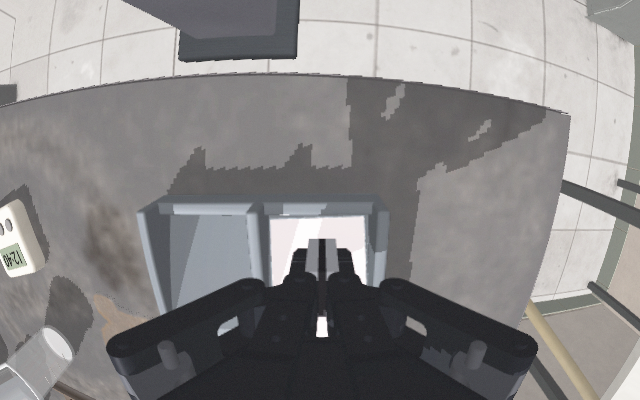

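The wrist view shows the plate's near end at row 216, nearly at the front wall, whose edge is at row 213. The plate moved along with the fingers, so I'll carry on until it meets the wall.

>>> play_rows(
  motion=[
    [[0.15, 0, 0.06, 0, 0, 0], [0.3, 0, 0.12, 0, 0, 0], [0.4, 0, 0.16, 0, 0, 0]],
  ],
)

```text
time: 4.3
tool_pos: [396.7, 264.7, 17.5]
tcp_rot: [179.9, 0.2, -177.1]
ft_force: [0.6, -0.2, 10.5]
finger_gap: 0.2
grip_force: 4.7
```

>>> play_rows(
  motion=[
    [[0.15, 0, 0.06, 0, 0, 0], [0.3, 0, 0.12, 0, 0, 0]],
  ],
)

```text
time: 4.5
tool_pos: [393.9, 264.7, 16.4]
tcp_rot: [179.9, 0.2, -177.2]
ft_force: [-0.0, -0.3, 10.1]
finger_gap: -0.1
grip_force: 4.5
```

>>> play_rows(
  motion=[
    [[0.15, 0, 0.06, 0, 0, 0], [0.15, 0, 0.06, 0, 0, 0]],
  ],
)

```text
time: 4.7
tool_pos: [392.2, 264.6, 15.7]
tcp_rot: [179.9, 0.2, -177.2]
ft_force: [-0.1, 0.2, 9.9]
finger_gap: 0.2
grip_force: 4.6
```

>>> play_rows(
  motion=[
    [[0, 0, -0.5, 0, 0, 0], [-1, 0, -4, 0, 0, 0], [-2, 0, -8, 0, 0, 0], [-2, 0, -11, 0, 0, 0], [-2, 0, -11, 0, 0, 0]],
  ],
)

```text
time: 5.2
tool_pos: [413.5, 266.0, 129.3]
tcp_rot: [179.8, 0.4, -177.2]
ft_force: [0.3, 0.8, 0.4]
finger_gap: -0.1
grip_force: 0.0
```

Run:
```python
from h import *
go([411.3,264,25],[180,0,182.8])
from bench import optics
w=optics.snapshot("wrist"); np.savez("w3.npz",**w)
s=optics.snapshot("scene"); np.savez("scene3.npz",**s)
a=cv2.resize(s["pixels"][125:200,205:310,::-1],(560,400),interpolation=cv2.INTER_CUBIC)
b=cv2.resize(w["pixels"][100:400,150:450,::-1],(240,240))
o=np.zeros((400,800,3),np.uint8); o[:,:560]=a; o[:240,560:]=b
cv2.imwrite("pics/m3.png",o)
```

```text
t 5.2 pos [413.5 266.  129.3] rot [ 179.8    0.4 -177.2] F [0.3 0.8 0.4] gap -0.1 grip 0.0
row [ 0.31 -0.23 10.42] [0.2 0.4 0. ]
```

View pics/m3.png

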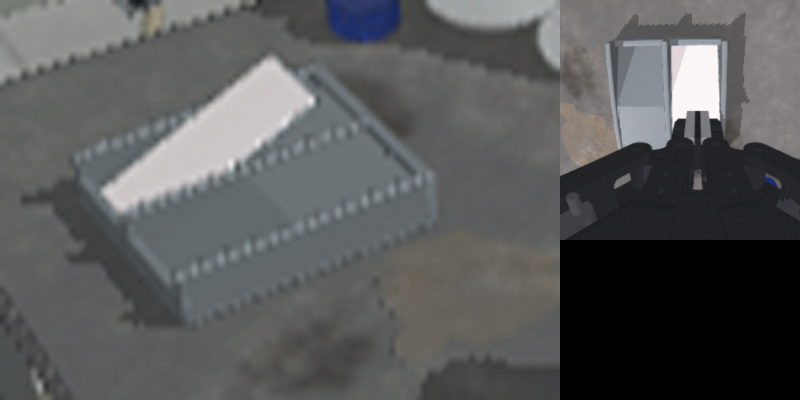

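The plate stays tipped at rest, its raised end at crop (270,60)–(318,100). Next is the pre-grasp, with the tool tilted 22° to match the plate.

Run:
```python
from h import *
go([464,266,95],[180,22,182.8])
```

```text
t 5.3 pos [410.7 264.7 124.5] rot [ 1.800e+02  1.000e-01 -1.772e+02] F [-0.7  0.1 -1.3] gap 0.1 grip 0.0
row [-5.32 -0.14  2.96] [  0.  -21.9   0. ]
```

>>> play_rows(
  motion=[
    [[-2, 0, 1, 0, -7, 0], [-4, 0, 2, 0, -14, 0], [-5.3, 0, 3, 0, -22, 0], [-5.3, 0, 3, 0, -22, 0], [-5.3, 0, 3, 0, -22, 0]],
  ],
  jaw=1,
  squeeze=30,
)

```text
time: 5.8
tool_pos: [461.0, 266.5, 92.0]
tcp_rot: [-179.9, 21.6, -177.1]
ft_force: [0.0, 0.2, 0.4]
finger_gap: 72.6
grip_force: 0.0
```

>>> play_rows(
  motion=[
    [[0, 0, 0, 0, 0, 0], [0, 0, 0, 0, 0, 0], [0, 0, 0, 0, 0, 0]],
  ],
)

```text
time: 6.1
tool_pos: [464.5, 267.5, 95.2]
tcp_rot: [179.9, 22.0, -177.2]
ft_force: [-0.2, 0.6, 0.3]
finger_gap: 85.5
grip_force: 0.0
```

Run:
```python
from h import *
go([486.2,266,36],[180,22,182.8])
```

```text
t 6.1 pos [464.5 267.5  95.2] rot [ 179.9   22.  -177.2] F [-0.2  0.6  0.3] gap 85.5 grip 0.0
row [ 0.22 -0.26  6.3 ] [ 0.  0. -0.]
```

>>> play_rows(
  motion=[
    [[0.2, -0.2, 2.5, 0, 0, 0], [0.2, -0.2, 5, 0, 0, 0], [0.2, -0.2, 6.3, 0, 0, 0], [0.2, -0.2, 6.3, 0, 0, 0], [0.2, -0.2, 6.3, 0, 0, 0]],
  ],
)

```text
time: 6.6
tool_pos: [485.4, 266.2, 35.1]
tcp_rot: [-180.0, 22.0, -177.2]
ft_force: [-0.5, -0.6, 0.0]
finger_gap: 85.5
grip_force: 0.0
```

Run:
```python
from h import *
go([486.2,266,36],[180,22,182.8])
from bench import optics
w=optics.snapshot("wrist"); s=optics.snapshot("scene")
a=cv2.resize(s["pixels"][115:200,205:310,::-1],(490,400),interpolation=cv2.INTER_CUBIC)
b=cv2.resize(w["pixels"][150:400,170:480,::-1],(310,250))
o=np.zeros((400,800,3),np.uint8); o[:,:490]=a; o[:250,490:]=b
cv2.imwrite("pics/m4.png",o)
```

```text
t 6.6 pos [485.4 266.2  35.1] rot [-180.    22.  -177.2] F [-0.5 -0.6  0. ] gap 85.5 grip 0.0
row [-0.11 -0.02 -0.05] [-0. -0.  0.]
```

View pics/m4.png

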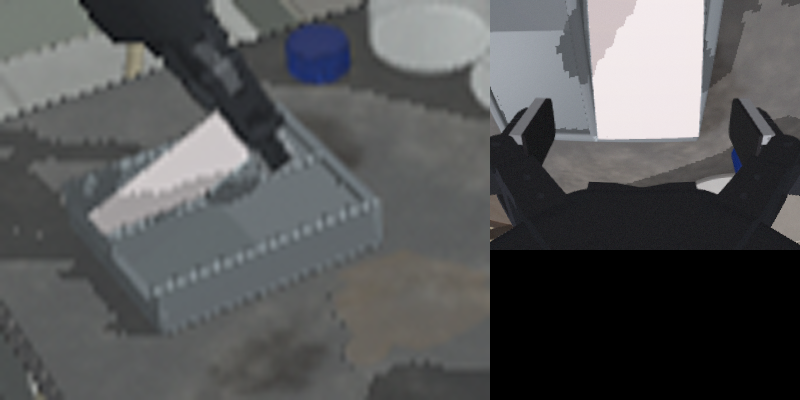

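The wrist view shows the plate end at columns 595–700, row 138, centred between the open pads at 553 and 733. Closing on it.

>>> play_rows(
  motion=[
    [[0, 0, 0, 0, 0, 0], [0, 0, 0, 0, 0, 0], [0, 0, 0, 0, 0, 0], [0, 0, 0, 0, 0, 0], [0, 0, 0, 0, 0, 0]],
  ],
  jaw=0,
)

```text
time: 7.2
tool_pos: [485.4, 266.5, 35.3]
tcp_rot: [180.0, 22.1, -177.2]
ft_force: [-0.2, 0.3, 3.2]
finger_gap: 48.5
grip_force: 30.7
```

>>> play_rows(
  motion=[
    [[0, 0, 0, 0, 0, 0], [0, 0, 0, 0, 0, 0], [0, 0, 0, 0, 0, 0]],
  ],
  squeeze=40,
)

```text
time: 7.5
tool_pos: [485.5, 266.5, 35.2]
tcp_rot: [180.0, 22.1, -177.2]
ft_force: [-0.1, 0.0, 4.5]
finger_gap: 48.7
grip_force: 40.8
```

>>> play_rows(
  motion=[
    [[-0.3, 0, -0.4, 0, 0, 0], [-0.75, 0, -1.0, 0, 0, 0], [-1.3, 0, -2.3, 0, 0, 0], [-2.0, 0, -4.1, 0, 0, 0], [-2.7, 0, -6, 0, 0, 0]],
  ],
)

```text
time: 8.0
tool_pos: [486.9, 265.9, 100.5]
tcp_rot: [-180.0, 21.9, -177.1]
ft_force: [1.2, -0.1, -1.0]
finger_gap: 48.2
grip_force: 41.3
```

>>> play_rows(
  motion=[
    [[0, 0, -1.5, 0, 6, 0], [0, 0, -3, 0, 12, 0], [0, 0, -4, 0, 18, 0], [0, 0, -4, 0, 22, 0], [0, 0, -4, 0, 22, 0]],
  ],
)

```text
time: 8.5
tool_pos: [474.0, 265.4, 138.0]
tcp_rot: [180.0, -0.1, -177.2]
ft_force: [-1.0, -0.6, -0.9]
finger_gap: 48.3
grip_force: 41.4
```

Run:
```python
from h import *
go([420,150,150],[180,0,182.8])
from bench import optics
w=optics.snapshot("wrist"); s=optics.snapshot("scene"); np.savez("w5.npz",**w)
a=s["pixels"][50:250,180:400,::-1]
a=cv2.resize(a,(440,400),interpolation=cv2.INTER_CUBIC)
b=cv2.resize(w["pixels"][150:400,150:500,::-1],(350,250))
o=np.zeros((400,800,3),np.uint8); o[:,:440]=a; o[:250,450:]=b
cv2.imwrite("pics/m5.png",o)
```

```text
t 8.5 pos [474.  265.4 138. ] rot [ 1.800e+02 -1.000e-01 -1.772e+02] F [-1.  -0.6 -0.9] gap 48.3 grip 41.4
row [  5.95 -11.26  -1.2 ] [ 0.  -0.1 -0. ]
```

View pics/m5.png

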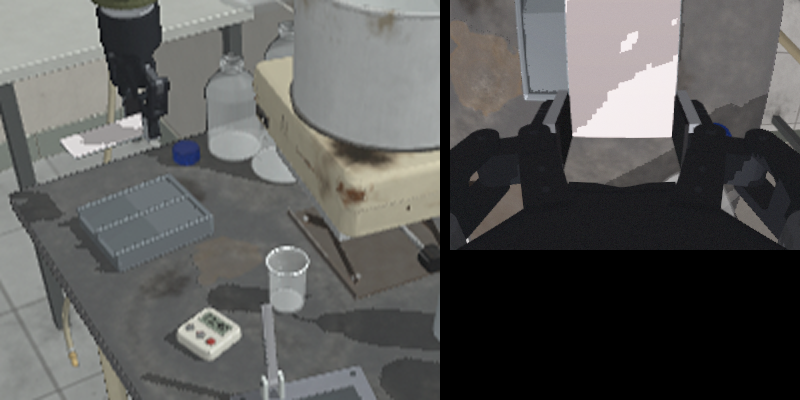

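The plate is held level in the gripper. In the wrist picture its far end is at row 287 and its sides are at columns 267–380. Next I'll measure the plate in the tool frame, and the bed.

Run:
```python
from h import *
w=dict(np.load("w5.npz")); p=np.zeros(3); rot=[0,0,0]   # tool coordinates
px=w["pixels"].astype(int); r_,g,b=px[...,0],px[...,1],px[...,2]
m=((px.sum(2)>450)&(abs(r_-b)<25)).astype(np.uint8); m[:, :225]=0; m[:,420:]=0
n,l,st,_=cv2.connectedComponentsWithStats(m); k=l[270,320]; print(st[k]); mm=l==k
for c in(300,320,340):
    rr=np.where(mm[:,c])[0]
    for z in(-8,-11,-14,-17,-20):
        a=wray(w,p,rot,(c,rr[0]-.5),z); e=wray(w,p,rot,(c,rr[-1]+.5),z); print(c,rr[0],rr[-1],z,a[:2].round(1),e[:2].round(1))
for r in(180,220,260,280):
    cs=np.where(mm[r])[0]; print("row",r,[wray(w,p,rot,(c,r),-14)[:2].round(1).tolist() for c in(cs[0]-.5,cs[-1]+.5)])
T=dict(np.load("top0.npz"));S=dict(np.load("scene0.npz"))
y=np.deg2rad(-14.15);X=np.array([np.cos(y),np.sin(y)]);Y=np.array([-X[1],X[0]]);O=np.array([458.6,-179])
for n,s in(("top",T),("scene",S)):
    G=cv2.GaussianBlur(s["pixels"],(3,3),0).astype(float).sum(2)
    f=lambda u,v:G[tuple(np.round(proj(s,[*(O+X*u+Y*v),28])[::-1]).astype(int))]
    print(n,"x",[(u,int(np.mean([f(u,v) for v in(-10,-5,0,5,10)]))) for u in range(-90,80,4)])
    print(n,"y",[(v,int(np.mean([f(u,v) for u in range(0,40,5)]))) for v in range(-36,40,3)])
```

```text
[  263    25   120   263 29664]
300 26 287 -8 [109.7  -8.5] [-14.2 -10.2]
300 26 287 -11 [108.8  -8.3] [-12.3 -10. ]
300 26 287 -14 [107.9  -8.1] [-10.4  -9.7]
300 26 287 -17 [107.   -7.9] [-8.6 -9.5]
300 26 287 -20 [106.1  -7.7] [-6.7 -9.2]
320 26 287 -8 [109.5   0. ] [-14.1  -0.1]
320 26 287 -11 [1.086e+02 1.000e-01] [-12.2  -0.1]
320 26 287 -14 [1.078e+02 1.000e-01] [-10.4  -0.1]
320 26 287 -17 [1.069e+02 1.000e-01] [-8.5 -0. ]
320 26 287 -20 [1.06e+02 1.00e-01] [-6.6 -0. ]
340 26 287 -8 [109.6   8.6] [-14.2  10. ]
340 26 287 -11 [108.7   8.5] [-12.3   9.8]
340 26 287 -14 [107.8   8.3] [-10.4   9.6]
340 26 287 -17 [106.9   8.1] [-8.5  9.4]
340 26 287 -20 [106.1   7.9] [-6.7  9.2]
row 180 [[42.4, -23.7], [42.4, 25.1]]
row 220 [[24.2, -23.8], [24.3, 25.1]]
row 260 [[4.4, -23.1], [4.4, 24.9]]
row 280 [[-6.5, -22.9], [-6.5, 24.7]]
top x [(-90, 224), (-86, 220), (-82, 247), (-78, 302), (-74, 326), (-70, 314), (-66, 292), (-62, 263), (-58, 256), (-54, 263), (-50, 267), (-46, 265), (-42, 267), (-38, 268), (-34, 269), (-30, 271), (-26, 268), (-22, 264), (-18, 269), (-14, 269), (-10, 267),
[... 639 characters left out ...]
70), (-58, 233), (-54, 245), (-50, 249), (-46, 248), (-42, 249), (-38, 250), (-34, 249), (-30, 250), (-26, 250), (-22, 250), (-18, 249), (-14, 250), (-10, 251), (-6, 249), (-2, 251), (2, 250), (6, 250), (10, 250), (14, 252), (18, 251), (22, 250), (26, 252), (30, 250), (34, 251), (38, 249), (42, 250), (46, 249), (50, 249), (54, 298), (58, 394), (62, 398), (66, 397), (70, 364), (74, 276), (78, 276)]
scene y [(-36, 396), (-33, 398), (-30, 377), (-27, 303), (-24, 233), (-21, 210), (-18, 218), (-15, 239), (-12, 250), (-9, 249), (-6, 248), (-3, 249), (0, 251), (3, 252), (6, 252), (9, 253), (12, 251), (15, 265), (18, 318), (21, 377), (24, 400), (27, 400), (30, 399), (33, 400), (36, 402), (39, 403)]
```

>>> play_rows(
  motion=[
    [[1, -3.5, -1.5, 0, 0, 0], [2.2, -7.5, -3, 0, 0, 1], [3.3, -11.5, -3.7, 0, 0, 2], [4.4, -15.5, -3.7, 0, 0, 3], [5.4, -19.5, -3.7, 0, 0, 4]],
  ],
)

```text
time: 9.1
tool_pos: [427.1, 67.1, 174.2]
tcp_rot: [-180.0, 0.1, 178.9]
ft_force: [0.3, -1.2, -0.1]
finger_gap: 48.6
grip_force: 41.5
```

>>> play_rows(
  motion=[
    [[0, -4, 0, 0, 0, 2], [0, -8, 0, 0, 0, 4], [0, -12, 0, 0, 0, 6], [0, -12, 0, 0, 0, 6], [0, -12, 0, 0, 0, 6]],
  ],
)

```text
time: 9.6
tool_pos: [425.2, -52.0, 173.9]
tcp_rot: [-180.0, 0.0, 172.7]
ft_force: [-0.2, 0.4, 0.0]
finger_gap: 48.6
grip_force: 41.5
```

Run:
```python
from h import *
go([512.9,-192.6,170],[180,0,165.85])
```

```text
t 9.6 pos [425.2 -52.  173.9] rot [-180.     0.   172.7] F [-0.2  0.4  0. ] gap 48.6 grip 41.5
row [-10.48 -12.83   0.4 ] [-0.   0.   6.9]
```

>>> play_rows(
  motion=[
    [[-2, -4, 0, 0, 0, 2], [-5, -8, 0, 0, 0, 4], [-8, -12, 0, 0, 0, 6.9], [-10.5, -12.8, 0.4, 0, 0, 6.9], [-10.5, -12.8, 0.4, 0, 0, 6.9]],
  ],
)

```text
time: 10.1
tool_pos: [515.7, -191.7, 169.0]
tcp_rot: [180.0, -0.0, 166.0]
ft_force: [-0.7, 0.8, -0.2]
finger_gap: 48.2
grip_force: 41.6
```

>>> play_rows(
  motion=[
    [[0, 0, 3, 0, 0, 0], [0, 0, 6, 0, 0, 0], [0, 0, 6, 0, 0, 0], [0, 0, 6, 0, 0, 0]],
  ],
)

```text
time: 10.5
tool_pos: [513.6, -190.0, 110.5]
tcp_rot: [180.0, -0.1, 166.1]
ft_force: [0.3, 0.3, -0.3]
finger_gap: 48.2
grip_force: 41.6
```

Run:
```python
from h import *
go([512.9,-192.6,25],[180,0,165.85])
from bench import optics
w=optics.snapshot("wrist"); s=optics.snapshot("scene"); t=optics.snapshot("top"); np.savez("w6.npz",**w)
a=cv2.resize(s["pixels"][160:310,260:420,::-1],(426,400),interpolation=cv2.INTER_CUBIC)
b=cv2.resize(w["pixels"][:,140:500,::-1],(360,400))
o=np.zeros((400,790,3),np.uint8); o[:,:426]=a; o[:,430:]=b
cv2.imwrite("pics/m6.png",o)
```

```text
t 10.5 pos [ 513.6 -190.   110.5] rot [ 1.800e+02 -1.000e-01  1.661e+02] F [ 0.3  0.3 -0.3] gap 48.2 grip 41.6
row [-0.01 -0.27  8.55] [ 0.  -0.1  0.2]
```

View pics/m6.png

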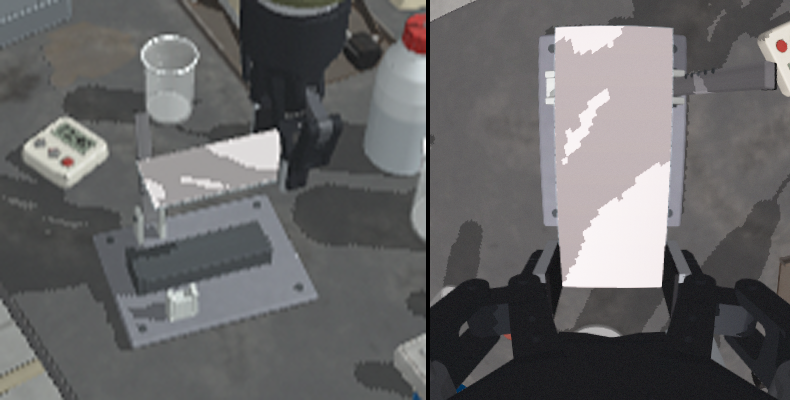

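The scene half shows the plate hovering level over the bed, with its long axis parallel to it. In the wrist half the base edges, at columns 540 and 682, lie symmetrically about the plate at 555–670. I'll check the numbers on the base edges.

Run:
```python
from h import *
w=dict(np.load("w6.npz")); p=np.array([513.6,-190,110.5]); rot=[180,-.1,166.1]
px=w["pixels"].astype(int); r,g,b=px[...,0],px[...,1],px[...,2]
m=(b-g>7)&(px.sum(2)>200)&(px.sum(2)<560)
y=np.deg2rad(-14.15);X=np.array([np.cos(y),np.sin(y)]);Y=np.array([-X[1],X[0]]);O=np.array([461.2,-179.1])
for rr in (60,110,130,150,170,190,210):
    L=np.where(m[rr,235:275])[0]; R=np.where(m[rr,370:410])[0]
    if len(L) and len(R):
        a=wray(w,p,rot,(235+L[0]-.5,rr),10)[:2]-O; e=wray(w,p,rot,(370+R[-1]+.5,rr),10)[:2]-O
        print(rr,"L",(a@X).round(1),(a@Y).round(1),"R",(e@X).round(1),(e@Y).round(1))
for c in (255,260,385,390):
    q=np.where(m[20:260,c])[0]+20
    if len(q): print(c,[(np.array(wray(w,p,rot,(c,v),10)[:2]-O)@X).round(1) for v in(q[0]-.5,q[-1]+.5)])
```

```text
60 L -61.8 -55.2 R -62.2 60.1
110 L -21.3 -55.3 R -21.8 59.7
130 L -5.3 -55.6 R -5.8 60.1
150 L 10.8 -55.3 R 10.3 60.8
170 L 27.1 -55.1 R 26.6 60.7
190 L 43.8 -55.1 R 43.3 60.8
210 L 61.1 -55.2 R 60.5 61.1
255 [np.float64(-82.8), np.float64(74.9)]
260 [np.float64(-82.5), np.float64(74.8)]
385 [np.float64(-77.9), np.float64(74.3)]
390 [np.float64(-82.4), np.float64(69.8)]
```

>>> play_rows(
  motion=[
    [[0, 0, 2.5, 0, 0, 0], [0, 0, 5, 0, 0, 0], [0, 0, 7, 0, 0, 0], [0, 0, 7, 0, 0, 0], [0, 0, 7, 0, 0, 0]],
  ],
)

```text
time: 11.15
tool_pos: [514.8, -192.1, 41.9]
tcp_rot: [-180.0, 0.1, 166.0]
ft_force: [0.7, 0.2, 0.8]
finger_gap: 47.8
grip_force: 41.6
```

>>> play_rows(
  motion=[
    [[0, 0, 0.5, 0, 0, 0], [0, 0, 1, 0, 0, 0], [0, 0, 1.5, 0, 0, 0], [0, 0, 1.8, 0, 0, 0], [0, 0, 1.8, 0, 0, 0]],
  ],
)

```text
time: 11.65
tool_pos: [513.7, -191.6, 21.9]
tcp_rot: [180.0, -0.1, 165.9]
ft_force: [0.2, -0.9, -0.4]
finger_gap: 48.3
grip_force: 41.6
```

>>> play_rows(
  motion=[
    [[0, 0, 0.1, 0, 0, 0], [0, 0, 0.1, 0, 0, 0]],
  ],
)

```text
time: 11.85
tool_pos: [514.3, -191.9, 21.5]
tcp_rot: [-180.0, 0.0, 165.9]
ft_force: [0.8, 0.3, -1.7]
finger_gap: 48.6
grip_force: 41.6
```

>>> play_rows(
  motion=[
    [[0.15, 0, 0, 0, 0, 0], [0.3, 0, 0, 0, 0, 0], [0.4, 0, 0, 0, 0, 0]],
  ],
)

```text
time: 12.15
tool_pos: [510.2, -190.9, 21.6]
tcp_rot: [-180.0, 0.0, 165.9]
ft_force: [-0.2, -0.4, -1.4]
finger_gap: 48.0
grip_force: 41.6
```

>>> play_rows(
  motion=[
    [[0.1, 0, 0, 0, 0, 0], [0.2, 0, 0, 0, 0, 0]],
  ],
)

```text
time: 12.35
tool_pos: [509.7, -190.8, 22.3]
tcp_rot: [-180.0, 0.2, 165.9]
ft_force: [7.6, -1.1, 0.1]
finger_gap: 48.1
grip_force: 41.6
```

>>> play_rows(
  motion=[
    [[0.1, 0, 0, 0, 0, 0], [0.1, 0, 0, 0, 0, 0]],
  ],
)

```text
time: 12.55
tool_pos: [509.7, -190.9, 22.9]
tcp_rot: [-180.0, 0.3, 165.9]
ft_force: [7.1, -0.9, -0.6]
finger_gap: 48.4
grip_force: 41.6
```

>>> play_rows(
  motion=[
    [[-0.1, 0, 0, 0, 0, 0], [-0.1, 0, 0.1, 0, 0, 0], [-0.1, 0, 0.15, 0, 0, 0]],
  ],
)

```text
time: 12.85
tool_pos: [509.7, -190.9, 20.7]
tcp_rot: [-180.0, 0.2, 165.9]
ft_force: [7.3, -1.2, 0.5]
finger_gap: 48.4
grip_force: 41.6
```

>>> play_rows(
  motion=[
    [[0, 0, 0.1, 0, 0, 0], [0, 0, 0.1, 0, 0, 0]],
  ],
)

```text
time: 13.05
tool_pos: [509.7, -190.9, 19.7]
tcp_rot: [-180.0, 0.2, 165.9]
ft_force: [5.9, -1.5, -0.1]
finger_gap: 48.2
grip_force: 41.7
```

>>> play_rows(
  motion=[
    [[0, 0, 0.1, 0, 0, 0], [0, 0, 0.1, 0, 0, 0]],
  ],
)

```text
time: 13.25
tool_pos: [509.7, -190.8, 18.7]
tcp_rot: [-180.0, 0.2, 165.9]
ft_force: [6.2, -0.6, 0.4]
finger_gap: 48.5
grip_force: 41.7
```

>>> play_rows(
  motion=[
    [[0, 0, 0.05, 0, 0, 0], [0, 0, 0.1, 0, 0, 0]],
  ],
)

```text
time: 13.45
tool_pos: [509.7, -190.8, 17.8]
tcp_rot: [-180.0, 0.2, 165.9]
ft_force: [6.2, -0.5, 0.7]
finger_gap: 48.4
grip_force: 41.7
```

>>> play_rows(
  motion=[
    [[0, 0, 0.05, 0, 0, 0], [0, 0, 0.1, 0, 0, 0]],
  ],
)

```text
time: 13.65
tool_pos: [509.7, -190.9, 17.4]
tcp_rot: [-180.0, 0.2, 165.9]
ft_force: [2.1, 0.7, 10.7]
finger_gap: 48.4
grip_force: 42.4
```

>>> play_rows(
  motion=[
    [[0, 0, -0.05, 0, 0, 0], [0, 0, -0.05, 0, 0, 0]],
  ],
  squeeze=20,
)

```text
time: 13.85
tool_pos: [509.7, -190.9, 17.5]
tcp_rot: [-180.0, 0.2, 165.9]
ft_force: [5.6, -0.1, 3.3]
finger_gap: 48.5
grip_force: 41.9
```

>>> play_rows(
  motion=[
    [[0, 0, 0, 0, 0, 0], [0, 0, 0, 0, 0, 0], [0, 0, 0, 0, 0, 0], [0, 0, 0, 0, 0, 0], [0, 0, 0, 0, 0, 0]],
  ],
  jaw=1,
)

```text
time: 14.35
tool_pos: [508.0, -190.3, 16.2]
tcp_rot: [180.0, -0.0, 165.9]
ft_force: [-0.2, 0.6, -0.1]
finger_gap: 85.6
grip_force: 0.0
```

>>> play_rows(
  motion=[
    [[0, 0, -1, 0, 0, 0], [0, 0, -4, 0, 0, 0], [0, 0, -8, 0, 0, 0], [0, 0, -12, 0, 0, 0], [0, 0, -12, 0, 0, 0]],
  ],
)

```text
time: 14.85
tool_pos: [512.4, -192.3, 144.6]
tcp_rot: [-179.9, 0.7, 166.0]
ft_force: [1.0, -0.7, 1.2]
finger_gap: 85.2
grip_force: 0.0
```

Run:
```python
from h import *
from bench import optics
go([512.9,-192.6,25],[180,0,165.85])
from bench import sensors
q=sensors.sense(); w=optics.snapshot("wrist"); np.savez("w7.npz",**w); np.savez("scene7.npz",**optics.snapshot("scene"))
p,rot=q["tool_pos"],q["tcp_rot"]
px=w["pixels"].astype(int); r,g,b=px[...,0],px[...,1],px[...,2]
y=np.deg2rad(-14.15);X=np.array([np.cos(y),np.sin(y)]);Y=np.array([-X[1],X[0]]);O=np.array([461.2,-179.1])
m=((px.sum(2)>450)&(abs(r-b)<25)).astype(np.uint8)
n,l,st,_=cv2.connectedComponentsWithStats(m); u=[i for i in range(1,n) if st[i][4]>1500]
for i in u: print(st[i])
tip=wray
# plate via component nearest the image centre col 320
i=max((i for i in u if st[i][0]<320<st[i][0]+st[i][2]),key=lambda i:st[i][4] if st[i][1]>60 else 0)
c=cv2.findContours((l==i).astype(np.uint8),cv2.RETR_EXTERNAL,cv2.CHAIN_APPROX_NONE)[0][0][:,0]
W=np.array([(lambda d:[d@X,d@Y])(wray(w,p,rot,v,31)[:2]-O) for v in c],np.float32)
print("plate in stand",cv2.minAreaRect(W))
pm=(b-g>7)&(px.sum(2)>200)&(px.sum(2)<560)
for rr in range(120,300,20):
    cs=np.where(pm[rr,200:440])[0]+200
    if len(cs): print(rr,[(lambda d:[(d@X).round(1),(d@Y).round(1)])(wray(w,p,rot,(v,rr),10)[:2]-O) for v in(cs[0]-.5,cs[-1]+.5)])
```

```text
t 14.85 pos [ 512.4 -192.3  144.6] rot [-179.9    0.7  166. ] F [ 1.  -0.7  1.2] gap 85.2 grip 0.0
row [ 0.08  0.02 11.96] [-0.1  0.7  0.1]
[    0     0   224   122 12429]
[ 456   23   70   74 2940]
[  260    42   184   171 18182]
[ 493  149   76   64 2663]
[   0  235   71  143 4039]
[   0  331   51   69 1612]
plate in stand ((-4.556610107421875, 25.851619720458984), (144.6446075439453, 153.83181762695312), 0.040520764887332916)
120 [[np.float64(-11.5), np.float64(-55.0)], [np.float64(-11.9), np.float64(60.3)]]
140 [[np.float64(6.6), np.float64(-55.5)], [np.float64(6.2), np.float64(60.9)]]
160 [[np.float64(25.0), np.float64(-55.2)], [np.float64(24.7), np.float64(59.8)]]
180 [[np.float64(43.8), np.float64(-55.0)], [np.float64(43.4), np.float64(60.7)]]
200 [[np.float64(63.1), np.float64(-55.0)], [np.float64(62.8), np.float64(60.9)]]
```

```bash
cat > chk.py <<'E'
from h import *
def chk(w,p,rot):
    px=w["pixels"].astype(int); r,g,b=px[...,0],px[...,1],px[...,2]
    y=np.deg2rad(-14.15);X=np.array([np.cos(y),np.sin(y)]);Y=np.array([-X[1],X[0]]);O=np.array([461.2,-179.1])
    m=(px.sum(2)>450)&(abs(r-b)<25); f=lambda c,q,z:(lambda d:((d@X).round(1),(d@Y).round(1)))(wray(w,p,rot,(c,q),z)[:2]-O)
    for q in range(110,210,15):
        if not m[q,322]: continue
        a=322
        while m[q,a]:a-=1
        e=322
        while m[q,e]:e+=1
        print("sides",q,a,e,f(a+.5,q,31),f(e-.5,q,31))
    for c in(300,315,330,345):
        a=e=150
        while m[a,c] and a>0:a-=1
        while m[e,c] and e<399:e+=1
        print("ends",c,a,e,f(c,a+.5,31),f(c,e-.5,31))
if __name__=="__main__": chk(dict(np.load("w7.npz")),np.array([512.4,-192.3,144.6]),[-179.9,.7,166.])
E
python3 chk.py
python3 - <<'E'
from h import *
s=dict(np.load("scene0.npz"))
# bar in stand coords: upper (tip) end seen in scene (313,202.7); hinge plane stand x=-38
y=np.deg2rad(-14.15);X=np.array([np.cos(y),np.sin(y),0]);Y=np.array([-X[1],X[0],0])
O=np.array([459.5,-178,0])
K=np.linalg.inv(s["mtx"]);c=-s["R"].T@s["t"]
for uv in((313,202.7),(314.5,220),(316,240)):
    d=s["R"].T@K@[*uv,1]; k=((-38)-(c-O)@X)/(d@X); P=c+k*d-O; v,z=P@Y-42,P[2]-36
    print(uv,"v",(P@Y).round(1),"z",P[2].round(1),"r",np.hypot(v,z).round(1),"ang",(np.arctan2(z,-v)).round(2))
E
```

```text
sides 110 260 355 (np.float64(-20.3), np.float64(-50.6)) (np.float64(-19.8), np.float64(26.5))
sides 125 260 354 (np.float64(-7.8), np.float64(-50.8)) (np.float64(-7.4), np.float64(25.9))
sides 140 261 354 (np.float64(4.8), np.float64(-50.3)) (np.float64(5.1), np.float64(26.1))
sides 155 261 353 (np.float64(17.5), np.float64(-50.7)) (np.float64(17.7), np.float64(25.5))
sides 170 261 354 (np.float64(30.4), np.float64(-51.2)) (np.float64(30.4), np.float64(26.6))
sides 185 262 387 (np.float64(43.5), np.float64(-50.9)) (np.float64(43.2), np.float64(55.6))
sides 200 278 372 (np.float64(56.9), np.float64(-37.4)) (np.float64(56.6), np.float64(43.1))
ends 300 41 213 (np.float64(-77.0), np.float64(-17.9)) (np.float64(68.2), np.float64(-18.9))
ends 315 62 213 (np.float64(-58.9), np.float64(-5.7)) (np.float64(68.2), np.float64(-5.8))
ends 330 62 213 (np.float64(-58.9), np.float64(6.4)) (np.float64(68.1), np.float64(7.2))
ends 345 63 213 (np.float64(-58.3), np.float64(18.5)) (np.float64(68.1), np.float64(20.3))
(313, 202.7) v 48.0 z 149.3 r 113.5 ang 1.62
(314.5, 220) v 38.1 z 107.9 r 72.0 ang 1.52
(316, 240) v 27.8 z 55.5 r 24.1 ang 0.94
```

```bash
sed -i 's/abs(r-b)<25)/(b-g<7)\&(abs(r-b)<25))/' chk.py; python3 chk.py
python3 - <<'E'
from h import *
s=dict(np.load("scene0.npz")); w=dict(np.load("w6.npz"))
p=np.array([513.6,-191.3,110.5]); rot=[180,0,166.]
y=np.deg2rad(-14.15);X=np.array([np.cos(y),np.sin(y),0]);Y=np.array([-X[1],X[0],0]);O=np.array([459.5,-178.,0])
a=wray(w,p,rot,(485,77),0);b=wray(w,p,rot,(485,77),100);d2=(b-a)/np.linalg.norm(b-a)
c=-s["R"].T@s["t"];d=s["R"].T@np.linalg.inv(s["mtx"])@[313.2,203,1];d/=np.linalg.norm(d)
A=np.stack([d,-d2],1);k=np.linalg.lstsq(A,a-c,rcond=None)[0];P1=c+k[0]*d;P2=a+k[1]*d2
for P in(P1,P2):
    P=P-O; v,z=P@Y-42,P[2]-36; print("stand xyz",(P@X).round(1),(P@Y).round(1),P[2].round(1),"r",np.hypot(v,z).round(1),"ang",np.arctan2(z,-v).round(2))
E
```

```text
sides 110 292 354 (np.float64(-19.6), np.float64(-24.0)) (np.float64(-19.8), np.float64(25.7))
sides 125 292 354 (np.float64(-7.2), np.float64(-24.1)) (np.float64(-7.4), np.float64(25.9))
sides 140 293 354 (np.float64(5.3), np.float64(-23.4)) (np.float64(5.1), np.float64(26.1))
sides 155 293 353 (np.float64(17.8), np.float64(-23.6)) (np.float64(17.7), np.float64(25.5))
sides 170 293 353 (np.float64(30.6), np.float64(-23.8)) (np.float64(30.4), np.float64(25.8))
sides 185 293 353 (np.float64(43.6), np.float64(-24.0)) (np.float64(43.4), np.float64(26.1))
sides 200 294 352 (np.float64(56.9), np.float64(-23.5)) (np.float64(56.7), np.float64(25.6))
ends 300 63 205 (np.float64(-58.2), np.float64(-17.8)) (np.float64(60.9), np.float64(-18.8))
ends 315 62 205 (np.float64(-58.9), np.float64(-5.7)) (np.float64(60.9), np.float64(-5.8))
ends 330 62 205 (np.float64(-58.9), np.float64(6.4)) (np.float64(60.8), np.float64(7.1))
ends 345 63 205 (np.float64(-58.3), np.float64(18.5)) (np.float64(60.8), np.float64(20.1))
stand xyz -31.7 67.3 128.9 r 96.3 ang 1.84
stand xyz -34.3 70.1 130.8 r 98.9 ang 1.86
```

>>> play_rows(
  motion=[
    [[3, 2, -2, 0, 0, 0], [6, 5, -2, 0, 0, 0], [8.9, 8, -2, 0, 0, 0], [8.9, 10.6, -2, 0, 0, 0], [8.9, 10.6, -2, 0, 0, 0]],
  ],
  jaw=0,
)

```text
time: 15.45
tool_pos: [446.6, -63.2, 155.1]
tcp_rot: [179.9, -0.1, 166.1]
ft_force: [-0.6, -0.0, 0.5]
finger_gap: 12.5
grip_force: 0.0
```

>>> play_rows(
  motion=[
    [[0, 0, 0, 0, 0, 0], [0, 0, 0, 0, 0, 0], [0, 0, 0, 0, 0, 0]],
  ],
)

```text
time: 15.75
tool_pos: [447.7, -66.7, 156.2]
tcp_rot: [-180.0, -0.0, 165.9]
ft_force: [-0.7, 0.2, 0.6]
finger_gap: -0.3
grip_force: 0.0
```

```bash
python3 -c "
from h import *
go([451.5,-67.4,112],[180,0,165.85])"
```

```text
t 15.75 pos [447.7 -66.7 156.2] rot [-180.    -0.   165.9] F [-0.7  0.2  0.6] gap -0.3 grip 0.0
row [-0.39  0.03  4.41] [-0. -0.  0.]
```

>>> play_rows(
  motion=[
    [[-0.4, 0, 2.2, 0, 0, 0], [-0.4, 0, 4.4, 0, 0, 0], [-0.4, 0, 4.4, 0, 0, 0]],
  ],
)

```text
time: 16.05
tool_pos: [449.3, -67.1, 109.3]
tcp_rot: [-180.0, -0.3, 165.9]
ft_force: [0.0, 1.0, -0.6]
finger_gap: 0.5
grip_force: 0.0
```

>>> play_rows(
  motion=[
    [[0, -1.2, 0, 0, 0, 0], [0, -2.4, 0, 0, 0, 0], [0, -3.4, 0, 0, 0, 0], [0, -4.2, 0, 0, 0, 0], [0, -4.2, 0, 0, 0, 0]],
  ],
)

```text
time: 16.55
tool_pos: [441.5, -109.2, 113.2]
tcp_rot: [-180.0, 0.1, 165.9]
ft_force: [0.4, 0.1, 0.6]
finger_gap: 0.0
grip_force: 0.0
```

>>> play_rows(
  motion=[
    [[0, -0.6, 0, 0, 0, 0], [0, -1.2, 0, 0, 0, 0], [0, -1.8, 0, 0, 0, 0], [0, -1.8, 0, 0, 0, 0]],
  ],
)

```text
time: 16.95
tool_pos: [436.8, -125.7, 112.4]
tcp_rot: [-180.0, -0.0, 165.9]
ft_force: [-0.1, -0.0, 0.1]
finger_gap: 0.0
grip_force: 0.0
```

Run:
```python
from h import *
from bench import optics
go([451.5,-67.4,112],[180,0,165.85])
s=optics.snapshot("scene"); s0=dict(np.load("scene7.npz"))
# what changed round the bar's old place (its tip at 313,203)
d=np.abs(s["pixels"][195:245,300:330].astype(int)-s0["pixels"][195:245,300:330]).sum(2)>60
print("changed pixels per row",d.sum(1))
```

```text
t 16.95 pos [ 436.8 -125.7  112.4] rot [-180.    -0.   165.9] F [-0.1 -0.   0.1] gap 0.0 grip 0.0
row [-0.01  6.02  0.03] [-0.  -0.   0.1]
changed pixels per row [19 19 19 21 22 22 20 19 19 19 19 19 18 14 12  9  9  8  8 10  9  9  7  7
  8  7  7  6  6  5  5  6  7  8  5  6  6  5  5  6  6  6  6  8  7  6  0  0
  0  0]
```

>>> play_rows(
  motion=[
    [[0, -0.8, 0, 0, 0, 0], [0, -1.6, 0, 0, 0, 0], [0, -2.4, 0.2, 0, 0, 0], [0, -3.2, 0.6, 0, 0, 0], [0, -4, 1, 0, 0, 0]],
  ],
)

```text
time: 17.5
tool_pos: [427.3, -164.8, 102.2]
tcp_rot: [-180.0, 0.0, 165.9]
ft_force: [0.0, 0.9, -1.2]
finger_gap: 0.2
grip_force: 0.3
```

>>> play_rows(
  motion=[
    [[0, -0.6, 0.5, 0, 0, 0], [0, -1.2, 1.1, 0, 0, 0], [0, -1.8, 1.8, 0, 0, 0], [0, -2.0, 2.2, 0, 0, 0], [0, -2.0, 2.2, 0, 0, 0]],
  ],
)

```text
time: 18.0
tool_pos: [421.8, -183.3, 79.4]
tcp_rot: [180.0, -0.1, 165.9]
ft_force: [-0.7, 0.3, 0.3]
finger_gap: 0.1
grip_force: 0.0
```

Run:
```python
from h import *
from bench import optics
go([451.5,-67.4,112],[180,0,165.85])
s=optics.snapshot("scene"); s0=dict(np.load("scene7.npz"))
cv2.imwrite("pics/x.png",s["pixels"][:,:,::-1])
d=np.abs(s["pixels"][195:245,300:330].astype(int)-s0["pixels"][195:245,300:330]).sum(2)>60
print("changed pixels per row",d.sum(1))
```

```text
t 18.0 pos [ 421.8 -183.3   79.4] rot [ 1.800e+02 -1.000e-01  1.659e+02] F [-0.7  0.3  0.3] gap 0.1 grip 0.0
row [-0.06 11.96 -3.25] [ 0.  -0.1  0.1]
changed pixels per row [25 25 25 25 25 25 23 25 25 24 24 24 22 21 22 21 20 18 18 18 18 18 18 18
 19 17 17 18 17 17 17 17 17 18 17 17 17 16 16 16 16 16 18 14 12 13 16 16
 15 14]
```

>>> play_rows(
  motion=[
    [[0, -0.5, 0.8, 0, 0, 0], [0, -0.9, 1.6, 0, 0, 0], [0, -1.1, 2.3, 0, 0, 0], [0, -1.1, 2.3, 0, 0, 0]],
  ],
)

```text
time: 18.45
tool_pos: [418.8, -193.8, 56.0]
tcp_rot: [180.0, -0.1, 165.9]
ft_force: [0.1, -0.3, 0.2]
finger_gap: -0.3
grip_force: 0.0
```

>>> play_rows(
  motion=[
    [[0, 0, -1.3, 0, 0, 0], [0, 0, -2.5, 0, 0, 0], [0, -2, -2.5, 0, 0, 0], [0, -3.5, -2.5, 0, 0, 0], [0, -3.5, -2.5, 0, 0, 0]],
  ],
)

```text
time: 18.95
tool_pos: [412.1, -229.8, 84.7]
tcp_rot: [-179.9, 0.2, 165.9]
ft_force: [0.4, 0.4, 0.4]
finger_gap: -0.2
grip_force: 0.0
```

```bash
python3 -c "
from h import *
go([426.1-15.2,-168.2-60.1,39],[180,0,165.85])"
```

```text
t 18.95 pos [ 412.1 -229.8   84.7] rot [-179.9    0.2  165.9] F [0.4 0.4 0.4] gap -0.2 grip 0.0
row [0.16 0.13 4.57] [-0.1  0.2  0. ]
```

>>> play_rows(
  motion=[
    [[0.1, 0, 1.5, 0, 0, 0], [0.1, 0, 3, 0, 0, 0], [0.1, 0, 4, 0, 0, 0], [0.1, 0, 4.2, 0, 0, 0], [0.1, 0, 4.2, 0, 0, 0]],
  ],
)

```text
time: 19.45
tool_pos: [411.3, -230.0, 42.1]
tcp_rot: [-179.8, 0.2, 165.9]
ft_force: [-2.7, -10.2, 0.1]
finger_gap: 0.2
grip_force: 5.4
```

>>> play_rows(
  motion=[
    [[0, 0, 0.1, 0, 0, 0], [0, 0, 0.2, 0, 0, 0], [0, 0, 0.2, 0, 0, 0]],
  ],
)

```text
time: 19.75
tool_pos: [411.3, -230.0, 40.4]
tcp_rot: [-179.7, 0.2, 165.9]
ft_force: [-2.6, -10.9, -0.9]
finger_gap: -0.4
grip_force: 5.6
```

>>> play_rows(
  motion=[
    [[0, 0, 0.1, 0, 0, 0], [0, 0, 0.1, 0, 0, 0]],
  ],
)

```text
time: 19.95
tool_pos: [411.3, -230.1, 39.4]
tcp_rot: [-179.7, 0.2, 165.9]
ft_force: [-4.0, -11.0, 0.5]
finger_gap: -0.0
grip_force: 5.7
```

>>> play_rows(
  motion=[
    [[0, -0.2, -0.5, 0, 0, 0], [0, -0.3, -2, 0, 0, 0], [0, -0.3, -5, 0, 0, 0], [0, -0.3, -7.5, 0, 0, 0], [0, -0.3, -7.5, 0, 0, 0]],
  ],
)

```text
time: 20.45
tool_pos: [412.5, -231.9, 117.7]
tcp_rot: [-179.9, 0.4, 166.0]
ft_force: [0.0, -1.0, -0.5]
finger_gap: -0.2
grip_force: 0.0
```

Run:
```python
from h import *
from bench import optics,sensors
go([426.1-11,-168.2-43.6,110],[180,0,165.85])
s=sensors.sense(); w=optics.snapshot("wrist"); np.savez("w8.npz",**w)
from chk import chk; chk(w,s["tool_pos"],s["tcp_rot"])
sc=optics.snapshot("scene"); np.savez("scene8.npz",**sc)
# bar: grey steel, in scene; report differences from scene7 in bar area
d=(np.abs(sc["pixels"].astype(int)-np.load("scene7.npz")["pixels"]).sum(2)>60).astype(np.uint8)
# predicted scene pixels of the bar's upper face for several angles
y=np.deg2rad(-14.15);X=np.array([np.cos(y),np.sin(y),0]);Y=np.array([-X[1],X[0],0]);O=np.array([462.95,-177.5,0])
for th in(0,.1,.2,.3,.4,.5,.6,.8):
    print(th,[ (proj(sc,q).round(0).astype(int).tolist(),sc["pixels"][tuple(proj(sc,q).round(0).astype(int)[::-1])].tolist()) for q in [O-38*X+Y*(42-rr*np.cos(th)+3*np.sin(th))+np.array([0,0,36+rr*np.sin(th)+3*np.cos(th)]) for rr in(40,60,80,95)]])
```

```text
t 20.45 pos [ 412.5 -231.9  117.7] rot [-179.9    0.4  166. ] F [ 0.  -1.  -0.5] gap -0.2 grip 0.0
row [0.24 2.01 0.76] [-0.1  0.4  0.1]
ends 300 150 150 (np.float64(-77.0), np.float64(-79.0)) (np.float64(-77.8), np.float64(-79.0))
ends 315 150 150 (np.float64(-77.0), np.float64(-67.9)) (np.float64(-77.7), np.float64(-67.9))
ends 330 150 150 (np.float64(-77.0), np.float64(-56.8)) (np.float64(-77.8), np.float64(-56.8))
ends 345 150 150 (np.float64(-77.1), np.float64(-45.6)) (np.float64(-77.8), np.float64(-45.6))
0 [([321, 253], [152, 155, 158]), ([324, 260], [151, 154, 156]), ([327, 267], [152, 153, 156]), ([329, 273], [70, 71, 72])]
0.1 [([321, 252], [151, 154, 157]), ([324, 258], [152, 154, 157]), ([327, 265], [150, 153, 156]), ([329, 270], [49, 50, 51])]
0.2 [([321, 250], [152, 153, 157]), ([324, 256], [152, 152, 157]), ([326, 262], [151, 153, 156]), ([329, 266], [152, 154, 157])]
0.3 [([320, 248], [152, 154, 157]), ([323, 253], [153, 154, 158]), ([326, 258], [150, 151, 154]), ([328, 262], [178, 179, 183])]
0.4 [([320, 247], [153, 154, 157]), ([323, 251], [149, 151, 153]), ([326, 255], [229, 226, 226]), ([328, 258], [226, 224, 223])]
0.5 [([320, 245], [151, 153, 156]), ([323, 248], [230, 228, 227]), ([325, 252], [227, 224, 224]), ([327, 254], [230, 227, 226])]
0.6 [([320, 243], [180, 182, 183]), ([322, 246], [150, 155, 160]), ([325, 248], [228, 225, 224]), ([327, 250], [66, 70, 72])]
0.8 [([319, 240], [103, 106, 107]), ([321, 240], [191, 199, 196]), ([323, 240], [102, 103, 101]), ([325, 240], [108, 108, 107])]
```

>>> play_rows(
  motion=[
    [[0.2, 1.1, 0, 0, 0, 0], [0.2, 1.1, 2, 0, 0, 0], [0.2, 1.1, 5, 0, 0, 0], [0.2, 1.1, 5, 0, 0, 0], [0.2, 1.1, 5, 0, 0, 0]],
  ],
)

```text
time: 21.05
tool_pos: [409.3, -218.1, 61.5]
tcp_rot: [179.9, -0.2, 166.0]
ft_force: [1.6, -1.1, 0.9]
finger_gap: -0.2
grip_force: 0.0
```

```bash
python3 -c "
from h import *
go([426.1-13,-168.2-51.4,39],[180,0,165.85])"
```

```text
t 21.05 pos [ 409.3 -218.1   61.5] rot [179.9  -0.2 166. ] F [ 1.6 -1.1  0.9] gap -0.2 grip 0.0
row [-0.41 -0.05  2.25] [ 0.1 -0.2  0.1]
```

>>> play_rows(
  motion=[
    [[-0.2, 0, 0.5, 0, 0, 0], [-0.2, 0, 1, 0, 0, 0], [-0.2, 0, 1.5, 0, 0, 0], [-0.2, 0, 2, 0, 0, 0], [-0.2, 0, 2, 0, 0, 0]],
  ],
)

```text
time: 21.55
tool_pos: [411.8, -219.7, 41.8]
tcp_rot: [180.0, -0.1, 165.9]
ft_force: [-0.1, 0.2, -0.4]
finger_gap: -0.1
grip_force: 0.0
```

>>> play_rows(
  motion=[
    [[0, 0, 0.1, 0, 0, 0], [0, 0, 0.1, 0, 0, 0]],
  ],
)

```text
time: 21.75
tool_pos: [412.3, -220.0, 41.5]
tcp_rot: [180.0, -0.0, 165.9]
ft_force: [-1.0, -0.3, -0.2]
finger_gap: 0.1
grip_force: 0.0
```

>>> play_rows(
  motion=[
    [[0, 0, 0.1, 0, 0, 0], [0, 0, 0.1, 0, 0, 0]],
  ],
)

```text
time: 21.95
tool_pos: [412.4, -220.1, 40.6]
tcp_rot: [-180.0, 0.0, 165.9]
ft_force: [-0.5, 0.8, -0.5]
finger_gap: -0.2
grip_force: 0.0
```

>>> play_rows(
  motion=[
    [[0, 0, 0.1, 0, 0, 0], [0, 0, 0.1, 0, 0, 0]],
  ],
)

```text
time: 22.15
tool_pos: [412.3, -220.0, 39.5]
tcp_rot: [180.0, 0.0, 165.9]
ft_force: [-0.4, 0.1, -0.1]
finger_gap: -0.0
grip_force: 0.0
```

>>> play_rows(
  motion=[
    [[0, 0, 0.1, 0, 0, 0], [0, 0, 0.1, 0, 0, 0]],
  ],
)

```text
time: 22.35
tool_pos: [412.5, -220.1, 38.9]
tcp_rot: [-180.0, 0.0, 165.9]
ft_force: [-1.5, 0.6, 4.3]
finger_gap: -0.0
grip_force: 2.2
```

>>> play_rows(
  motion=[
    [[0, 0, 0.1, 0, 0, 0], [0, 0, 0.1, 0, 0, 0]],
  ],
)

```text
time: 22.55
tool_pos: [412.6, -220.1, 38.6]
tcp_rot: [-180.0, 0.0, 166.0]
ft_force: [-3.3, 2.4, 12.4]
finger_gap: -0.2
grip_force: 6.1
```

>>> play_rows(
  motion=[
    [[0, 0, 0.1, 0, 0, 0], [0, 0, 0.1, 0, 0, 0]],
  ],
)

```text
time: 22.75
tool_pos: [412.8, -220.2, 38.4]
tcp_rot: [-180.0, 0.0, 166.0]
ft_force: [-7.8, 5.3, 19.4]
finger_gap: 0.3
grip_force: 10.0
```

>>> play_rows(
  motion=[
    [[0, -0.1, -0.4, 0, 0, 0], [0, -0.1, -3, 0, 0, 0], [1, -0.1, -7, 0, 0, 0], [2, -0.1, -11, 0, 0, 0], [2, -0.1, -11, 0, 0, 0]],
  ],
)

```text
time: 23.25
tool_pos: [395.0, -218.1, 152.7]
tcp_rot: [-179.8, 0.5, 165.9]
ft_force: [1.2, 0.4, 0.4]
finger_gap: -0.1
grip_force: 0.0
```

>>> play_rows(
  motion=[
    [[-3, 3, -1, 0, 0, 0], [-7, 6, -1, 0, 0, 0], [-11, 6, -1, 0, 0, 0], [-11, 6, -1, 0, 0, 0], [-11, 6, -1, 0, 0, 0]],
  ],
)

```text
time: 23.75
tool_pos: [513.8, -184.1, 154.9]
tcp_rot: [180.0, -0.2, 166.0]
ft_force: [-0.5, 0.2, 1.2]
finger_gap: -0.1
grip_force: 0.0
```

Run:
```python
from h import *
from bench import optics,sensors
from chk import chk
s=sensors.sense(); print(s["tool_pos"],s["ft_force"])
w=optics.snapshot("wrist"); np.savez("w9.npz",**w); chk(w,s["tool_pos"],s["tcp_rot"])
sc=optics.snapshot("scene"); np.savez("scene9.npz",**sc); tp=optics.snapshot("top"); s0=np.load("scene0.npz");t0=np.load("top0.npz")
y=np.deg2rad(-14.15);X=np.array([np.cos(y),np.sin(y),0]);Y=np.array([-X[1],X[0],0]);O=np.array([462.95,-177.5,0])
for th in(0,.1,.2,.3):
    print(th,[ (sc["pixels"][tuple(proj(sc,q).round(0).astype(int)[::-1])].tolist()) for q in [O-38*X+Y*(42-rr*np.cos(th)+3*np.sin(th))+np.array([0,0,36+rr*np.sin(th)+3*np.cos(th)]) for rr in(40,60,80,88,95)]])
# bar along its line in the scene: column profile near the tip
for c in(326,328,330): print(c,sc["pixels"][255:288,c].sum(1).tolist())
for n,a,b,bx in(("timer",sc,s0,(262,305,200,235)),("beaker",sc,s0,(310,337,172,208)),("vial top",tp,t0,(415,440,160,185)),("timer top",tp,t0,(275,310,208,242))):
    x0,x1,y0,y1=bx; print(n,"changed px",(np.abs(a["pixels"][y0:y1,x0:x1].astype(int)-b["pixels"][y0:y1,x0:x1]).sum(2)>90).sum(),"of",(x1-x0)*(y1-y0))
```

```text
[ 513.75833468 -184.14315762  154.85523742] [-0.48566498  0.21864013  1.2450018 ]
sides 110 284 343 (np.float64(-22.3), np.float64(-23.4)) (np.float64(-22.2), np.float64(25.9))
sides 125 284 343 (np.float64(-9.4), np.float64(-23.5)) (np.float64(-9.3), np.float64(26.1))
sides 140 284 343 (np.float64(3.6), np.float64(-23.7)) (np.float64(3.7), np.float64(26.2))
sides 155 284 342 (np.float64(16.8), np.float64(-23.9)) (np.float64(16.8), np.float64(25.5))
sides 170 284 342 (np.float64(30.0), np.float64(-24.2)) (np.float64(30.0), np.float64(25.7))
sides 185 285 342 (np.float64(43.5), np.float64(-23.6)) (np.float64(43.5), np.float64(25.9))
sides 200 285 341 (np.float64(57.3), np.float64(-24.0)) (np.float64(57.2), np.float64(25.3))
ends 300 98 204 (np.float64(-32.0), np.float64(-10.1)) (np.float64(60.6), np.float64(-11.0))
ends 315 96 205 (np.float64(-33.7), np.float64(2.6)) (np.float64(61.5), np.float64(2.5))
ends 330 98 205 (np.float64(-32.0), np.float64(15.3)) (np.float64(61.4), np.float64(15.9))
ends 345 150 150 (np.float64(12.8), np.float64(28.5)) (np.float64(11.9), np.float64(28.5))
0 [
[... 277 characters left out ...]
 158], [151, 152, 155], [170, 170, 172], [149, 151, 154], [194, 192, 194]]
326 [668, 604, 550, 512, 455, 454, 461, 463, 464, 459, 460, 463, 463, 461, 486, 454, 308, 281, 344, 402, 441, 491, 526, 521, 486, 428, 398, 403, 406, 422, 395, 320, 291]
328 [657, 660, 658, 660, 664, 671, 637, 580, 517, 458, 459, 464, 463, 457, 460, 472, 347, 93, 108, 95, 241, 397, 495, 527, 462, 394, 401, 399, 415, 410, 340, 280, 289]
330 [657, 657, 657, 657, 657, 655, 658, 660, 671, 551, 285, 279, 563, 584, 464, 394, 213, 109, 108, 194, 334, 419, 490, 488, 424, 399, 399, 400, 419, 397, 320, 280, 284]
timer changed px 0 of 1505
beaker changed px 29 of 972
vial top changed px 214 of 625
timer top changed px 12 of 1190
```

Run:
```python
from h import *
a=np.load("scene8.npz")["pixels"];b=np.load("scene9.npz")["pixels"];c0=np.load("scene7.npz")["pixels"]
for c in(322,324,326,328,330,332):
    for n,i in(("7",c0),("8",a),("9",b)): print(c,n,(i[246:284,c].astype(int).sum(1)//10).tolist())
w=dict(np.load("w9.npz")); p=np.array([513.8,-184.1,154.9]);rot=[180,-.2,166.]
px=w["pixels"].astype(int)
for r in range(72,106,4): print(r,(px[r,225:290:2].sum(1)//10).tolist())
print("vial scene");x=proj(np.load("scene0.npz"),[579,-379,40]).astype(int);print(x)
d=np.abs(np.load("scene0.npz")["pixels"].astype(int)-b)[x[1]-20:x[1]+20,x[0]-15:x[0]+15].sum(2)>60;print(d.sum())
```

```text
322 7 [45, 53, 64, 66, 65, 65, 65, 65, 65, 65, 65, 65, 65, 65, 65, 65, 65, 65, 65, 66, 55, 29, 18, 33, 40, 36, 36, 35, 34, 34, 34, 33, 30, 34, 40, 39, 40, 40]
322 8 [46, 49, 48, 45, 45, 45, 46, 46, 46, 46, 46, 47, 39, 31, 31, 28, 32, 42, 47, 48, 43, 31, 19, 33, 40, 37, 37, 36, 34, 34, 34, 33, 30, 35, 40, 40, 40, 40]
322 9 [45, 49, 55, 52, 45, 46, 46, 46, 46, 46, 46, 47, 47, 39, 32, 31, 32, 35, 41, 47, 43, 30, 19, 33, 39, 36, 36, 35, 34, 34, 34, 33, 29, 35, 40, 40, 39, 40]
324 7 [39, 57, 66, 66, 65, 65, 65, 65, 65, 65, 65, 65, 65, 65, 65, 65, 65, 65, 66, 69, 57, 22, 43, 60, 62, 61, 56, 52, 53, 53, 52, 50, 50, 57, 51, 39, 40, 39]
324 8 [40, 58, 67, 67, 67, 64, 65, 58, 45, 45, 46, 46, 46, 46, 46, 46, 46, 48, 44, 34, 27, 24, 35, 44, 43, 42, 42, 43, 43, 43, 43, 47, 51, 58, 52, 40, 40, 40]
324 9 [40, 57, 66, 66, 66, 67, 63, 51, 45, 46, 46, 46, 46, 46, 46, 46, 46, 46, 49, 46, 34, 25, 38, 56, 63, 62, 57, 47, 43, 43, 42, 42, 47, 57, 51, 39, 39, 40]
326 7 [48, 62, 66, 65, 65, 65, 65, 65, 65, 65, 65, 65, 65, 65, 65, 65, 65, 66, 66, 55, 29, 18, 31, 54, 63, 61, 62, 58, 53, 52, 52, 52, 51, 48, 42,
[... 2305 characters left out ...]
39, 39, 39, 38, 37, 37, 37, 38, 38, 37, 32, 14, 13, 15, 14, 13, 33, 65, 65, 65, 65, 65, 64, 65, 65, 64, 65, 65, 64, 64, 65, 64, 64]
92 [39, 38, 38, 38, 37, 37, 38, 38, 37, 38, 32, 15, 13, 14, 14, 14, 30, 64, 64, 64, 64, 64, 64, 64, 64, 64, 64, 64, 64, 64, 64, 64, 65]
96 [38, 38, 38, 38, 38, 37, 38, 38, 38, 38, 38, 15, 14, 13, 13, 14, 28, 65, 64, 64, 64, 65, 65, 64, 64, 64, 64, 64, 65, 65, 64, 64, 64]
100 [40, 39, 38, 38, 38, 38, 38, 38, 38, 38, 36, 14, 14, 15, 18, 23, 31, 58, 65, 57, 56, 55, 54, 52, 47, 46, 44, 53, 52, 53, 69, 72, 73]
104 [39, 39, 37, 37, 38, 38, 38, 38, 38, 38, 38, 38, 38, 38, 47, 55, 57, 65, 75, 75, 75, 75, 75, 47, 42, 41, 48, 56, 56, 55, 74, 76, 76]
vial scene
[442 292]
0
```

Run:
```python
from h import *
w=dict(np.load("w9.npz")); p=np.array([513.8,-184.1,154.9]);rot=[180,-.2,166.]
y=np.deg2rad(-14.15);X=np.array([np.cos(y),np.sin(y)]);Y=np.array([-X[1],X[0]]);O=np.array([461.2,-179.1])
f=lambda c,r,z:(lambda d:((d@X).round(1),(d@Y).round(1)))(wray(w,p,rot,(c,r),z)[:2]-O)
px=w["pixels"].astype(int).sum(2)
print("row94",px[94,236:268].tolist()); print("row83",px[83,248:276].tolist()); print("row107",px[107,248:276].tolist())
print("col250",px[78:112,250].tolist());print("col264",px[78:112,264].tolist());print("col275",px[78:112,275].tolist())
for z in(38,39,45,50): print(z,"prong cols",f(258.5,83,z),f(270,83,z),"pad",f(245.5,94,z),f(256.5,94,z))
R=np.where((px[94,370:460]>0))[0]; print("base edges z10",f(252.5,140,10)); print("row94 right",px[94,372:420].tolist())
```

```text
row94 [375, 382, 379, 382, 382, 383, 377, 378, 382, 378, 235, 136, 145, 145, 148, 148, 148, 142, 143, 151, 145, 305, 535, 644, 642, 640, 638, 636, 638, 645, 636, 642]
row83 [389, 383, 386, 380, 370, 463, 545, 555, 569, 565, 566, 627, 744, 753, 753, 753, 753, 756, 756, 755, 755, 755, 674, 486, 430, 433, 428, 411]
row107 [387, 389, 387, 389, 389, 459, 515, 554, 560, 556, 562, 569, 720, 740, 740, 740, 741, 740, 739, 736, 733, 734, 677, 567, 521, 507, 485, 482]
col250 [372, 374, 376, 383, 378, 386, 383, 394, 385, 246, 155, 145, 150, 143, 146, 146, 148, 151, 157, 150, 147, 140, 152, 316, 372, 380, 380, 390, 379, 387, 389, 388, 393, 398]
col264 [561, 537, 721, 750, 752, 753, 756, 703, 478, 572, 656, 639, 634, 654, 643, 642, 638, 647, 647, 650, 642, 628, 593, 561, 690, 751, 752, 753, 756, 741, 628, 565, 559, 557]
col275 [404, 409, 400, 396, 399, 411, 418, 427, 434, 633, 649, 637, 648, 646, 645, 642, 648, 651, 645, 645, 640, 631, 466, 425, 424, 420, 419, 422, 431, 482, 542, 557, 556, 563]
38 prong cols (np.float64(-45.9), np.float64(-44.5)) (np.float64(-45.5), np.float64(-34.7)) pad (np.floa
[... 196 characters left out ...]
(-55.5)) (np.float64(-36.5), np.float64(-46.0))
45 prong cols (np.float64(-45.1), np.float64(-43.0)) (np.float64(-44.7), np.float64(-33.5)) pad (np.float64(-36.5), np.float64(-54.0)) (np.float64(-36.0), np.float64(-44.8))
50 prong cols (np.float64(-44.6), np.float64(-42.0)) (np.float64(-44.2), np.float64(-32.7)) pad (np.float64(-36.1), np.float64(-52.8)) (np.float64(-35.7), np.float64(-43.7))
base edges z10 (np.float64(4.7), np.float64(-56.8))
row94 right [403, 399, 440, 452, 468, 544, 457, 315, 274, 336, 378, 390, 394, 394, 388, 386, 387, 387, 386, 383, 388, 386, 383, 380, 381, 382, 376, 371, 363, 369, 369, 366, 369, 370, 375, 360, 361, 359, 363, 366, 364, 362, 366, 364, 361, 365, 366, 364]
```

```bash
python3 -c "
from bench import job
print(job.hand_in())"
```

```text
the job is handed in; nothing more can be done
None
```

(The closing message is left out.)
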